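Change the supply over between two bench testers

TASK

The unit on the orange tester has finished its test: switch that tester's isolator lever off (down to the red spot), and only then switch the blue tester's lever on (up to the green spot) so that the next unit starts; both run from one supply, so the two must never be on together. Each lever is locked: pull its coloured grip straight out along the lever, keep it out while you swing the lever over its centre, and leave it clicked fully over with the grip sprung back home. The testers only stand on rubber feet, so do not drag, push or tip them, and leave the housings and everything else on the bench where they are.

Things in the scene. Friction and masses are not known exactly. Their poses are not given: they have to be found in the camera images.
- tester_orange: orange-striped bench tester, 260 mm deep x 200 wide x 292 high, about 7 kg, loose on rubber feet; origin on the bench under its middle, x to its back. The switch panel (middle at x -74, z 128 mm) slopes up 30 deg to the back; a nest deck overhangs it (underside z 277, front edge x -88 mm): no room over an ON lever for a hand pointing straight down: come in tilted, along the panel's normal.
- pivot_orange (a point): on the hinge axis of the orange tester's lever, 6 mm above the panel's middle; does not turn with the lever. z: panel's outward normal; x: up the slope to the green spot (ON), -x to the red spot (OFF); y: hinge axis. Round the lever's foot stands a steel gate, 24 mm high above the hinge axis, 26 mm wide; all else on the panel is at most 10 mm high.
- grip_orange (a point): middle of the orange grip of that lever, 51 mm from the hinge axis when home; block 20 (x) x 16 (y) x 26 mm (z), z outward along the lever, y parallel to the hinge axis. Pinch it across its 16 mm (y); the lever can then turn between the fingers. It slides 7 mm outward along the lever on a spring.
- lever_orange (a joint): orange lever's swing, rad: 0 = OFF (0.42 rad down the slope from the panel's normal), 0.42 = along the normal, 0.84 = ON. Starts ON. A spring holds it at either end (about 7.5 N at the grip to start it, none at 0.42, beyond which it throws itself over and clicks against its stop). With the grip home the gate lets it move only 0.08 rad, and forcing it only shoves or tips the tester.
- collar_orange (a joint): how far the orange grip is pulled out along its lever, m: 0 = home (locked), 0.007 = out against a hard stop. 4 N to start it, 7.5 N at the stop. Its lugs clear the gate from about 0.005; let go at an end of the swing, it springs back to 0.
- tester_blue: blue-striped bench tester, 260 mm deep x 200 wide x 292 high, about 7 kg, loose on rubber feet; origin on the bench under its middle, x to its back. The switch panel (middle at x -74, z 128 mm) slopes up 30 deg to the back; a nest deck overhangs it (underside z 277, front edge x -88 mm): no room over an ON lever for a hand pointing straight down: come in tilted, along the panel's normal.
- pivot_blue (a point): on the hinge axis of the blue tester's lever, 6 mm above the panel's middle; does not turn with the lever. z: panel's outward normal; x: up the slope to the green spot (ON), -x to the red spot (OFF); y: hinge axis. Round the lever's foot stands a steel gate, 24 mm high above the hinge axis, 26 mm wide; all else on the panel is at most 10 mm high.
- grip_blue (a point): middle of the blue grip of that lever, 51 mm from the hinge axis when home; block 20 (x) x 16 (y) x 26 mm (z), z outward along the lever, y parallel to the hinge axis. Pinch it across its 16 mm (y); the lever can then turn between the fingers. It slides 7 mm outward along the lever on a spring.
- lever_blue (a joint): blue lever's swing, rad: 0 = OFF (0.42 rad down the slope from the panel's normal), 0.42 = along the normal, 0.84 = ON. Starts OFF. A spring holds it at either end (about 7.5 N at the grip to start it, none at 0.42, beyond which it throws itself over and clicks against its stop). With the grip home the gate lets it move only 0.08 rad, and forcing it only shoves or tips the tester.
- collar_blue (a joint): how far the blue grip is pulled out along its lever, m: 0 = home (locked), 0.007 = out against a hard stop. 4 N to start it, 7.5 N at the stop. Its lugs clear the gate from about 0.005; let go at an end of the swing, it springs back to 0.
- shell_orange (a point): middle of the grey-blue plastic housing (160 x 176 x 36 mm) lying loose in the nest on the orange tester's deck; leave it alone
- shell_blue (a point): middle of the like housing on the blue tester's deck; leave it alone
- contact_one_mid (a point): bystander: gilded spring contact, 12 mm coil 8 mm high with thin legs, about 65 mm long, on the bench between the testers, near their fronts; point at its coil
- pick_mid (a point): bystander: white nylon stick, 175 mm long, 10 mm thick, lying between the testers; point at its middle
- driver_grip (a point): bystander: screwdriver lying on the robot's right of the testers; point on its handle
- contact_tray_mid (a point): bystander: blue tray of gilded contacts, 110 x 75 x 22 mm, on the robot's left of the testers; point at its middle

How it is judged:
On the way, in this order (a step that is already met when the one before it is completed fails the run):
1. the orange lever is off and locked home while the blue lever is still off (value of joint lever_orange below 0.06 rad and value of joint collar_orange below 0.0015 m and value of joint lever_blue below 0.12 rad), for 0.2 s.
2. the blue lever is on and locked home with the orange lever still off (value of joint lever_blue above 0.78 rad and value of joint each of collar_blue, collar_orange below 0.0015 m and value of joint lever_orange below 0.06 rad), for 0.2 s.
At the end, for the whole second after the job is handed in: Orange lever off (within 0.06 rad of its end) and blue lever on (within 0.06 rad of its end), both grips sprung home to 1.5 mm, the testers at rest (all of step 2 and linear speed of each of tester_orange, tester_blue below 0.02 m/s); the robot touches nothing.
It fails at once if both levers beyond their centre towards ON at the same time (value of joint each of lever_orange, lever_blue above 0.42 rad).
It fails at once if the orange tester dragged more than 20 mm or tipped by more than 0.1 rad (distance of tester_orange from where it was at the start of the episode above 0.02 m or angle between tester_orange's own z axis and vertical above 0.1 rad).
It fails at once if the blue tester dragged more than 20 mm or tipped by more than 0.1 rad (distance of tester_blue from where it was at the start of the episode above 0.02 m or angle between tester_blue's own z axis and vertical above 0.1 rad).
It fails at once if a housing or a bystander moved by more than 25 mm (distance of any of shell_orange, shell_blue, contact_one_mid, pick_mid, driver_grip, contact_tray_mid from where it was at the start of the episode above 0.025 m).
It also fails if it takes over 64 s, if anything falls off the work surface, if the arm or the gripper's body presses on something with over 40 N, if the wrist force passes 120 N, or if a joint passes its speed limit or range.

ROBOT

A 6-joint arm with a two-finger parallel gripper is mounted at the origin on the work surface. World frame = base frame: x ahead of the robot, y to its left, z up, the work surface at z = 0. Lengths are in m, angles in rad, forces in N, time in s.
With the tool pointing down it reaches from about 0.25 to 0.725 m from the base axis. Payload 4 kg.
Tool frame: the origin (TCP) lies at the very end of the fingers, on their centre line; the grasp point (between the pads) lies 19 mm behind it; x points along the fingers, z is the direction in which the jaws open and shut, and the axes are right-handed (so a half turn about x gives the same grasp; the last joint's range is limited). The gripper opens to 85 mm and grips with 20 to 120 N. Pads are 22 mm wide; open, the fingers measure 114 mm over their backs; the gripper's body (76 mm by 85 mm) begins 54 mm behind the grasp point. The pads swing forward as they close: fully open they stand 13 mm farther back than shut.
Start: joints at [1.176, 0.241, 0.005, 1.335, 0, 1.571], TCP at [0.192, 0.462, 0.231] pointing down, gripper open.
Joint ranges: [-2.72, 2.72], [-1.05, 1.87], [-1.09, 1.28], [-1.99, 2.15], [-1.42, 1.44], [-3.14, 3.14]. Speed limits (rad/s): [2.79, 2.79, 3.14, 3.14, 3.14, 3.14].

INTERFACE

Orientations are given as a unit quaternion [x, y, z, w].
In Python, from workcell import bot gives the robot as it stands.
- The arm moves only by the tool step_arm, never from a script. Its argument "series" is a list of rows, each an object of numbers: "x", "y", "z": the shift along the world's x, y, z in cm; "twist": the turn about the world's z in degrees; "jaw": the finger opening in cm, from 0 to 8.54. In form: [{"x": .., "y": .., "z": .., "twist": .., "jaw": ..}, ...]. A call has 1 to 10 rows; each row is the pose to reach, as a shift and turn from the pose measured when the call began; what a row does not reach only later rows make up. A row lasts 1/12 s, in which the tool goes at most 41.7 mm and 7.16 degrees, less where a joint would pass 70% of its speed; a pose out of reach is approached as far as the arm can. A call with a gripper value outside its range is refused whole. The fingers move at their own pace and stop on an object; the grip force is fixed at half the most. Time passes only in rows, so rows that repeat a pose let the fingers close. It gives the time, the measured TCP pose, the force and the opening at its end, in the units of the state.
- bot.get_obs(): the state, without advancing time (a new reading comes with each control period).
- bot.camera(name): name is "scene" or "top" or "wrist"; returns (picture, depth): 400x640x3 uint8, red, green, blue; 400x640 float32, m along the optical axis (not along the pixel's ray), 0 where there is no reading.
- bot.camera_info(name): a dict with "camera_matrix" (3x3 intrinsics, pixels), "D" ([k1, k2, p1, p2, k3] as OpenCV has them; the pictures are not rectified), "R" (3x3) and "t" (3): a world point X has camera coordinates R X + t; the wrist camera has in their place "mount" (4x4, takes a point from camera to tool coordinates, whose origin is the TCP and whose axes are the tool frame's). Camera axes: x right, y down, z forward; pixel columns grow to the right and rows downward; lengths in m; the calibration is good to about 2 mm. A picture is of the moment at which its call begins: read the wrist's pose just before it. camera_info takes no time and is no camera call.
- bot.job_done(): hands the job in, once; it reports no verdict.
The state is a dict: "clock": time; "joint_pos": joint angles; "joint_vel": joint speeds; "tau": joint torques, N m; "eef_pos": TCP position; "tool_rot": TCP orientation; "ft_force": force on the tool from outside, world axes, zero at the start; "ft_torque": the same for the moment, N m; "grip_width": finger opening in m.
Only numpy, scipy, OpenCV 4.12 (cv2) and the standard library are available. Lean on these libraries where they do the work, as an engineer would, in place of code of your own. Each camera call takes 0.05 s, during which the arm holds its last target.

## Working session

There is one attempt and no reset: what is moved stays moved. The work goes in short steps, Python scripts to look and compute and a tool call to move; the robot and the scene stay as the last step left them, time stands still between calls to the robot, and variables do not carry over. Pictures are saved under pics/ and viewed, and the job is handed in when it is done.

Besides the shell and the picture viewer there is one more tool, called after "Request:" as name(argument=value, ...), one argument or row to a line, values as JSON. step_arm: Moves the arm, as the interface text tells. Its arguments: {"type":"object","properties":{"series":{"type":"array","items":{"type":"object","properties":{"x":{"type":"number"},"y":{"type":"number"},"z":{"type":"number"},"twist":{"type":"number"},"jaw":{"type":"number"}}}}},"required":["series"]}

```bash
ls -la; mkdir -p pics; cat > h.py <<'E'
import numpy as np,cv2
from workcell import bot
def snap(n,f):
    im,d=bot.camera(n); cv2.imwrite(f'pics/{f}.png',im[:,:,::-1]); np.savez(f'{f}.npz',im=im,d=d); return im,d
E
python3 - <<'E'
from h import *
np.set_printoptions(precision=4,suppress=True)
o=bot.get_obs(); print(o)
for n in('scene','top','wrist'): print(n,bot.camera_info(n))
snap('scene','s0');snap('top','t0')
E
```

```text
total 12
drwxr-xr-x  3 agent agent 4096 Dec  7 07:04 .
drwxr-xr-x 23 root  root  4096 Dec  7 07:04 ..
drwxr-xr-x  2 agent agent 4096 Dec  7 07:04 pics
{'clock': 0.0, 'joint_pos': array([1.176 , 0.2414, 0.0037, 1.3352, 0.    , 1.5708]), 'joint_vel': array([-0.0008, -0.0022, -0.0002, -0.0003, -0.0001,  0.0003]), 'tau': array([  0.0007, -37.232 ,  25.2406,   0.017 ,   0.0001,  -0.    ]), 'eef_pos': array([0.1921, 0.461 , 0.2304]), 'tool_rot': array([-0.3926,  0.589 ,  0.3918,  0.5877]), 'ft_force': array([ 0.6498, -1.1899,  0.344 ]), 'ft_torque': array([0.0389, 0.006 , 0.0115]), 'grip_width': 0.08566985244987482}
scene {'camera_matrix': array([[363.4854,   0.    , 315.008 ],
       [  0.    , 363.4854, 199.8358],
       [  0.    ,   0.    ,   1.    ]]), 'D': array([-0.0348,  0.    ,  0.    ,  0.    ,  0.    ]), 'R': array([[ 0.8236,  0.5671, -0.0023],
       [ 0.5378, -0.7823, -0.3143],
       [-0.1801,  0.2576, -0.9493]]), 't': array([-0.5125, -0.2619,  1.4523])}
top {'camera_matrix': array([[448.873 ,   0.    , 323.8163],
       [  0.    , 448.873 , 201.9036],
       [  0.    ,   0.    ,   1.    ]]), 'D': array([-0.0114,  0.    ,  0.    ,  0.    ,  0.    ]), 'R': array([[ 0.0043, -0.9999,  0.0149],
       [-0.9916, -0.0062, -0.1292],
       [ 0.1293, -0.0142, -0.9915]]), 't': array([-0.0127,  0.6297,  1.3812])}
wrist {'camera_matrix': array([[301.4406,   0.    , 316.8076],
       [  0.    , 301.4406, 201.2095],
       [  0.    ,   0.    ,   1.    ]]), 'D': array([-0.0219,  0.    ,  0.    ,  0.    ,  0.    ]), 'mount': array([[ 0.0005, -0.3278,  0.9447, -0.144 ],
       [-0.0006, -0.9447, -0.3278,  0.085 ],
       [ 1.    , -0.0004, -0.0006, -0.0003],
       [ 0.    ,  0.    ,  0.    ,  1.    ]])}
```

View pics/s0.png

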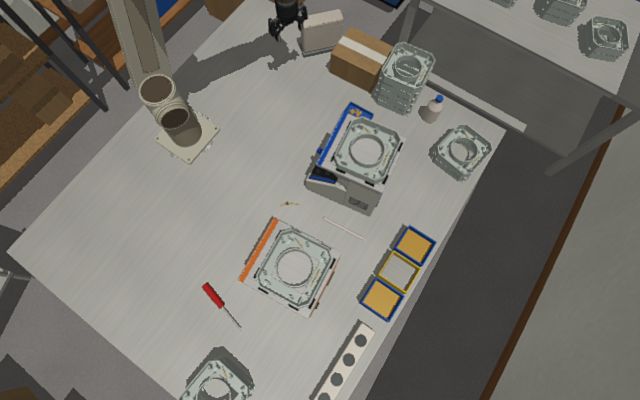

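View pics/t0.png

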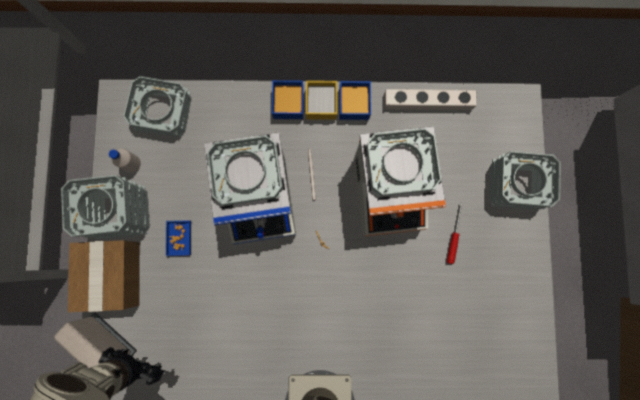

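```bash
cat >> h.py <<'E'
def cloud(n,f):
    z=np.load(f'{f}.npz'); im,d=z['im'],z['d']; c=bot.camera_info(n); K,D=c['camera_matrix'],c['D']
    h,w=d.shape; u,v=np.meshgrid(np.arange(w),np.arange(h))
    p=cv2.undistortPoints(np.stack([u,v],-1).reshape(-1,1,2).astype(np.float64),K,D).reshape(h,w,2)
    P=np.concatenate([p*d[...,None],d[...,None]],-1)
    if 'R' in c: P=(P-c['t'])@c['R']
    return im,d,P
E
python3 - <<'E'
from h import *
np.set_printoptions(precision=4,suppress=True)
im,d,P=cloud('top','t0')
print('bench z',np.median(P[300:380,200:280,2]), P[300,230])
hsv=cv2.cvtColor(im,cv2.COLOR_RGB2HSV)
for nm,lo,hi,r in(('or',(5,150,80),(18,255,255),(350,450,120,235)),('bl',(105,150,60),(125,255,255),(200,300,120,245))):
    m=cv2.inRange(hsv,lo,hi)>0
    k=np.zeros_like(m);k[r[2]:r[3],r[0]:r[1]]=1;m&=k
    n,l,st,ce=cv2.connectedComponentsWithStats(m.astype(np.uint8))
    for i in range(1,n):
        if st[i,4]>8:
            q=P[l==i];print(nm,st[i],ce[i],np.median(q,0),q.min(0),q.max(0))
    # deck points
    s=P[r[2]:r[3],r[0]:r[1]].reshape(-1,3)
    t=s[(s[:,2]>.28)&(s[:,2]<.34)]
    rect=cv2.minAreaRect((t[:,:2]*1000).astype(np.float32)); print(nm,rect, np.percentile(t[:,2],[5,50,95]))
for n,r in(('or',(350,450,120,235)),('bl',(200,300,120,245))):
    cr=im[r[2]:r[3],r[0]:r[1],::-1]; cv2.imwrite(f'pics/c_{n}.png',cv2.resize(cr,None,fx=4,fy=4,interpolation=cv2.INTER_CUBIC))
E
```

```text
bench z 0.0004118810364787175 [0.3204 0.2852 0.0015]
or [369 201  76  15 360] [405.9889 207.0222] [ 0.5852 -0.2181  0.2912] [ 0.4459 -0.321   0.1269] [0.6017 0.0109 1.451 ]
or [419 209   5  17  52] [421.8846 216.5769] [ 0.5778 -0.3031  0.1148] [ 0.5535 -0.3095  0.0968] [ 0.5992 -0.2617  0.2819]
or ((685.7954711914062, -211.45562744140625), (220.0169677734375, 201.5337677001953), 6.649817943572998) [0.2876 0.2928 0.3234]
bl [214 208  76  15 298] [249.8624 214.5839] [0.562  0.1877 0.2919] [0.4459 0.0109 0.2856] [0.5808 0.2775 1.451 ]
bl [284 214   6  18  55] [286.5091 222.3818] [0.5587 0.1018 0.1182] [0.4459 0.0109 0.0978] [0.5816 0.1094 1.451 ]
bl [257 232   6   6  30] [259.8 234.5] [0.518  0.1736 0.1723] [0.5112 0.1676 0.1592] [0.5254 0.1819 0.1792]
bl ((661.7112426757812, 198.10787963867188), (219.58883666992188, 200.57870483398438), 9.063507080078125) [0.2881 0.2932 0.3241]
```

View pics/c_or.png

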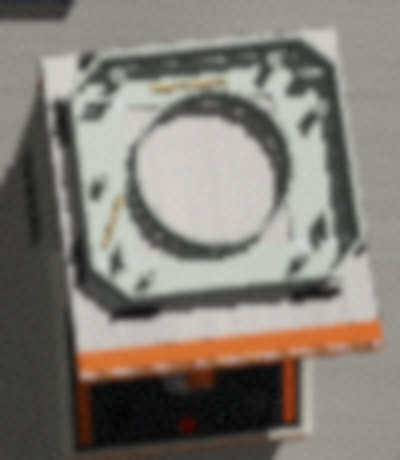

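View pics/c_bl.png

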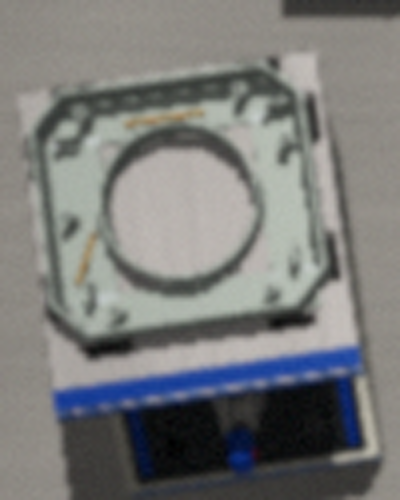

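```bash
cat >> h.py <<'E'
from scipy.spatial.transform import Rotation as Rn
np.set_printoptions(precision=4,suppress=True)
def st():
    o=bot.get_obs(); R=Rn.from_quat(o['tool_rot']).as_matrix()
    a=R[:,0]; az=np.degrees(np.arctan2(a[1],a[0])); tilt=np.degrees(np.arccos(-a[2]))
    print('t',round(o['clock'],2),'q',o['joint_pos'],'p',o['eef_pos'],'w',round(o['grip_width'],4)); print(' x',R[:,0],'y',R[:,1],'z',R[:,2],'tilt %.1f az %.1f'%(tilt,az),'F',o['ft_force'],'M',o['ft_torque']); return o,R
E
python3 -c "
from h import *; st()"
```

```text
t 0.1 q [ 1.176   0.2413  0.0039  1.3352 -0.      1.5708] p [0.1921 0.461  0.2305] w 0.0856
 x [-0.0007 -0.0017 -1.    ] y [-0.9231  0.3846 -0.    ] z [ 0.3846  0.9231 -0.0018] tilt 0.1 az -112.6 F [ 0.5341 -0.0875  0.4529] M [ 0.0047 -0.0444 -0.0212]
```

Request:
step_arm(
  series=[
    {"z": 4},
    {"z": 8},
    {"z": 12},
    {"z": 16},
  ],
)

```text
$.series[0]: bad value
```

Request:
step_arm(
  series=[
    {"x": 0,"y": 0,"z": 4,"twist": 0,"jaw": 8.5},
    {"x": 0,"y": 0,"z": 8,"twist": 0,"jaw": 8.5},
    {"x": 0,"y": 0,"z": 12,"twist": 0,"jaw": 8.5},
  ],
)

```text
clock: 0.35
eef_pos: [0.1916, 0.4598, 0.3505]
tool_rot: [-0.393, 0.59, 0.391, 0.587]
ft_force: [0.9, 1.0, 1.6]
grip_width: 0.0848
```

```bash
python3 -c "
from h import *; st()"
```

```text
t 0.35 q [1.176  0.2261 0.2926 1.6433 0.     1.5708] p [0.1916 0.4598 0.3505] w 0.0848
 x [-0.0023 -0.0056 -1.    ] y [-0.9231  0.3846  0.    ] z [ 0.3846  0.9231 -0.006 ] tilt 0.3 az -112.9 F [0.8909 1.0344 1.6448] M [ 0.0643 -0.0295 -0.002 ]
```

Request:
step_arm(
  series=[
    {"x": 0,"y": 0,"z": 2,"twist": 7,"jaw": 8.5},
    {"x": 0,"y": 0,"z": 4,"twist": 14,"jaw": 8.5},
    {"x": 0,"y": 0,"z": 6,"twist": 21,"jaw": 8.5},
  ],
)

```text
clock: 0.6
eef_pos: [0.1916, 0.4597, 0.4116]
tool_rot: [-0.496, 0.507, 0.493, 0.504]
ft_force: [0.5, -0.0, -0.2]
grip_width: 0.0849
```

```bash
python3 -c "
from h import *; st()"
```

```text
t 0.6 q [ 1.1773  0.248   0.4794  1.8077 -0.0022  1.1996] p [0.1916 0.4597 0.4116] w 0.0849
 x [-0.0001 -0.0059 -1.    ] y [-0.9998  0.0223 -0.0001] z [ 0.0223  0.9997 -0.0059] tilt 0.3 az -90.8 F [ 0.5038 -0.0459 -0.2264] M [ 0.0436 -0.009  -0.0098]
```

Request:
step_arm(
  series=[
    {"x": 2,"y": -4,"z": 0,"twist": 0,"jaw": 8.5},
    {"x": 4,"y": -7,"z": 0,"twist": 0,"jaw": 8.5},
    {"x": 6,"y": -10,"z": 0,"twist": 0,"jaw": 8.5},
    {"x": 8,"y": -13,"z": 0,"twist": 1,"jaw": 8.5},
    {"x": 10,"y": -16,"z": 0,"twist": 2,"jaw": 8.5},
    {"x": 12,"y": -20,"z": 0,"twist": 3,"jaw": 8.5},
    {"x": 14,"y": -24,"z": 0,"twist": 4,"jaw": 8.5},
    {"x": 16,"y": -28,"z": 0,"twist": 5,"jaw": 8.5},
    {"x": 18,"y": -32,"z": 0,"twist": 6,"jaw": 8.5},
    {"x": 19,"y": -36,"z": 0,"twist": 7,"jaw": 8.5},
  ],
)

```text
clock: 1.43
eef_pos: [0.379, 0.109, 0.411]
tool_rot: [0.526, -0.476, -0.523, -0.473]
ft_force: [1.1, 0.8, -0.3]
grip_width: 0.085
```

```bash
python3 -c "
from h import *; st()"
```

```text
t 1.43 q [ 0.2844  0.0247  0.2153  1.7629 -0.0058  0.1834] p [0.379 0.109 0.411] w 0.085
 x [ 0.0002 -0.006  -1.    ] y [-0.9949 -0.1009  0.0005] z [-0.1009  0.9949 -0.006 ] tilt 0.3 az -88.5 F [ 1.1191  0.7703 -0.3062] M [ 0.0119 -0.0685  0.0021]
```

Request:
step_arm(
  series=[
    {"x": 0,"y": -2,"z": 4,"twist": 0,"jaw": 8.5},
    {"x": 0,"y": -4,"z": 8,"twist": 0,"jaw": 8.5},
    {"x": 0,"y": -6,"z": 12,"twist": 0,"jaw": 8.5},
    {"x": 0,"y": -8,"z": 16,"twist": 0,"jaw": 8.5},
    {"x": 0,"y": -10,"z": 20,"twist": 0,"jaw": 8.5},
  ],
)

```text
clock: 1.85
eef_pos: [0.3795, 0.017, 0.5599]
tool_rot: [0.536, -0.466, -0.513, -0.483]
ft_force: [0.2, 0.2, 0.7]
grip_width: 0.0845
```

```bash
python3 -c "
from h import *; st()"
```

```text
t 1.85 q [ 0.0499  0.0992  0.7159  2.1471 -0.0062 -0.0504] p [0.3795 0.017  0.5599] w 0.0845
 x [ 0.0407 -0.0042 -0.9992] y [-0.9942 -0.1001 -0.0401] z [-0.0998  0.995  -0.0083] tilt 2.3 az -5.9 F [0.1693 0.1896 0.7   ] M [-0.0256 -0.1008  0.0007]
```

Request:
step_arm(
  series=[
    {"x": 0,"y": 0,"z": 4,"twist": 0,"jaw": 8.5},
    {"x": 0,"y": 0,"z": 8,"twist": 0,"jaw": 8.5},
    {"x": 0,"y": 0,"z": 12,"twist": 0,"jaw": 8.5},
  ],
)

```text
clock: 2.1
eef_pos: [0.3747, 0.0163, 0.5754]
tool_rot: [0.546, -0.455, -0.502, -0.493]
ft_force: [-0.5, -1.2, -0.3]
grip_width: 0.0849
```

```bash
python3 -c "
from h import *; st()"
```

```text
t 2.1 q [ 0.0484  0.0765  0.7367  2.1493 -0.006  -0.0515] p [0.3747 0.0163 0.5754] w 0.0849
 x [ 0.0818 -0.0021 -0.9966] y [-0.9917 -0.0996 -0.0812] z [-0.0991  0.995  -0.0102] tilt 4.7 az -1.5 F [-0.4964 -1.1842 -0.2949] M [ 0.0286  0.0156 -0.0358]
```

Request:
step_arm(
  series=[
    {"x": 0,"y": 0,"z": 4,"twist": 0,"jaw": 8.5},
    {"x": 0,"y": 0,"z": 8,"twist": 0,"jaw": 8.5},
    {"x": 0,"y": 0,"z": 12,"twist": 0,"jaw": 8.5},
    {"x": 0,"y": 0,"z": 16,"twist": 0,"jaw": 8.5},
    {"x": 0,"y": 0,"z": 20,"twist": 0,"jaw": 8.5},
    {"x": 0,"y": 0,"z": 24,"twist": 0,"jaw": 8.5},
  ],
)

```text
clock: 2.6
eef_pos: [0.3696, 0.0155, 0.5892]
tool_rot: [0.555, -0.445, -0.492, -0.502]
ft_force: [-0.1, 0.2, -0.4]
grip_width: 0.085
```

```bash
python3 -c "
from h import *; st()"
```

```text
t 2.6 q [ 0.0469  0.054   0.7528  2.1489 -0.0059 -0.0538] p [0.3696 0.0155 0.5892] w 0.085
 x [ 0.1205 -0.0003 -0.9927] y [-0.9877 -0.1001 -0.1199] z [-0.0994  0.995  -0.0123] tilt 6.9 az -0.1 F [-0.1418  0.1991 -0.4442] M [-0.0209  0.0967 -0.0071]
```

Request:
step_arm(
  series=[
    {"x": 0,"y": 0,"z": 4,"twist": 0,"jaw": 8.5},
    {"x": 0,"y": 0,"z": 8,"twist": 0,"jaw": 8.5},
  ],
)

```text
clock: 2.77
eef_pos: [0.3681, 0.0152, 0.6036]
tool_rot: [0.565, -0.434, -0.481, -0.511]
ft_force: [-0.5, 0.3, 0.5]
grip_width: 0.0852
```

```bash
python3 -c "
from h import *; st()"
```

```text
t 2.77 q [ 0.0462  0.0402  0.7797  2.1495 -0.0059 -0.0548] p [0.3681 0.0152 0.6036] w 0.0852
 x [ 0.1603  0.0016 -0.9871] y [-0.9821 -0.1003 -0.1596] z [-0.0992  0.995  -0.0145] tilt 9.2 az 0.6 F [-0.4543  0.3221  0.482 ] M [ 0.006   0.1715 -0.0198]
```

Request:
step_arm(
  series=[
    {"x": -2,"y": 0,"z": 4,"twist": 0,"jaw": 8.5},
    {"x": -4,"y": 0,"z": 8,"twist": 0,"jaw": 8.5},
  ],
)

```text
clock: 2.93
eef_pos: [0.3384, 0.015, 0.6177]
tool_rot: [0.573, -0.424, -0.47, -0.52]
ft_force: [-0.3, 0.6, 1.1]
grip_width: 0.085
```

```bash
python3 -c "
from h import *; st()"
```

```text
t 2.93 q [ 0.05   -0.0296  0.7496  2.15   -0.0064 -0.0513] p [0.3384 0.015  0.6177] w 0.085
 x [ 0.1987  0.0035 -0.9801] y [-0.9751 -0.1001 -0.198 ] z [-0.0988  0.995  -0.0165] tilt 11.5 az 1.0 F [-0.3077  0.5671  1.0936] M [-0.0144  0.2637 -0.0369]
```

Request:
step_arm(
  series=[
    {"x": -1,"y": 2,"z": 4,"twist": 0,"jaw": 8.5},
    {"x": -2,"y": 3,"z": 8,"twist": 0,"jaw": 8.5},
  ],
)

```text
clock: 3.1
eef_pos: [0.325, 0.0391, 0.6315]
tool_rot: [0.581, -0.411, -0.46, -0.531]
ft_force: [-0.9, 0.9, -0.3]
grip_width: 0.085
```

Request:
step_arm(
  series=[
    {"x": -1,"y": 1,"z": 4,"twist": 0,"jaw": 8.5},
  ],
)

```text
clock: 3.18
eef_pos: [0.3184, 0.0479, 0.6402]
tool_rot: [0.586, -0.403, -0.453, -0.538]
ft_force: [0.4, 0.5, -0.5]
grip_width: 0.085
```

```bash
python3 -c "
from h import *; st()"
```

```text
t 3.18 q [ 0.1806 -0.0789  0.7661  2.1485 -0.0333  0.0759] p [0.3184 0.0479 0.6402] w 0.085
 x [ 0.2656  0.0147 -0.964 ] y [-0.959  -0.098  -0.2658] z [-0.0984  0.9951 -0.0119] tilt 15.4 az 3.2 F [ 0.4392  0.4713 -0.4917] M [-0.0078  0.1977  0.0207]
```

Request:
step_arm(
  series=[
    {"x": 0,"y": 1,"z": 4,"twist": 0,"jaw": 8.5},
    {"x": 0,"y": 1,"z": 8,"twist": 0,"jaw": 8.5},
  ],
)

```text
clock: 3.35
eef_pos: [0.3218, 0.0571, 0.6564]
tool_rot: [0.594, -0.387, -0.443, -0.548]
ft_force: [0.0, -0.1, -0.5]
grip_width: 0.0851
```

Request:
step_arm(
  series=[
    {"x": 0,"y": 0,"z": 4,"twist": 0,"jaw": 8.5},
    {"x": 0,"y": 0,"z": 8,"twist": 0,"jaw": 8.5},
  ],
)

```text
clock: 3.52
eef_pos: [0.3258, 0.0556, 0.672]
tool_rot: [0.602, -0.374, -0.433, -0.558]
ft_force: [0.1, 0.4, 0.7]
grip_width: 0.0852
```

Request:
step_arm(
  series=[
    {"x": 0,"y": 0,"z": 4,"twist": 0,"jaw": 8.5},
    {"x": 0,"y": 0,"z": 8,"twist": 0,"jaw": 8.5},
  ],
)

```text
clock: 3.68
eef_pos: [0.3301, 0.0539, 0.6874]
tool_rot: [0.608, -0.36, -0.422, -0.567]
ft_force: [0.1, -0.5, 0.7]
grip_width: 0.085
```

Request:
step_arm(
  series=[
    {"x": 0,"y": 0,"z": 4,"twist": 0,"jaw": 8.5},
    {"x": 0,"y": 0,"z": 8,"twist": 0,"jaw": 8.5},
  ],
)

```text
clock: 3.85
eef_pos: [0.3344, 0.0525, 0.7027]
tool_rot: [0.615, -0.347, -0.411, -0.576]
ft_force: [-0.7, 0.0, 0.5]
grip_width: 0.085
```

```bash
python3 -c "
from h import *; st()"
```

```text
t 3.85 q [ 0.1834 -0.0659  0.9489  2.1494 -0.0309  0.072 ] p [0.3344 0.0525 0.7027] w 0.085
 x [ 0.4208  0.0466 -0.9059] y [-0.9011 -0.094  -0.4234] z [-0.1049  0.9945  0.0024] tilt 25.1 az 6.3 F [-0.6637  0.0304  0.4908] M [-0.0254  0.487  -0.0245]
```

Request:
step_arm(
  series=[
    {"x": 0,"y": 0,"z": 4,"twist": 0,"jaw": 8.5},
    {"x": 0,"y": 0,"z": 8,"twist": 0,"jaw": 8.5},
  ],
)

```text
clock: 4.02
eef_pos: [0.3384, 0.0512, 0.718]
tool_rot: [0.621, -0.334, -0.4, -0.585]
ft_force: [-0.5, -0.5, 0.3]
grip_width: 0.0848
```

Request:
step_arm(
  series=[
    {"x": 0,"y": 0,"z": 4,"twist": 0,"jaw": 8.5},
    {"x": 0,"y": 0,"z": 8,"twist": 0,"jaw": 8.5},
  ],
)

```text
clock: 4.18
eef_pos: [0.342, 0.0503, 0.7333]
tool_rot: [0.627, -0.321, -0.389, -0.594]
ft_force: [-0.1, 0.2, 1.1]
grip_width: 0.0852
```

Request:
step_arm(
  series=[
    {"x": 0,"y": 0,"z": 4,"twist": 0,"jaw": 8.5},
    {"x": 0,"y": 0,"z": 8,"twist": 0,"jaw": 8.5},
  ],
)

```text
clock: 4.35
eef_pos: [0.3452, 0.0495, 0.7485]
tool_rot: [0.633, -0.308, -0.377, -0.602]
ft_force: [0.0, 0.2, 1.1]
grip_width: 0.0851
```

```bash
python3 -c "
from h import *; st()"
```

```text
t 4.35 q [ 0.1611 -0.047   1.0895  2.1493 -0.0214  0.0505] p [0.3452 0.0495 0.7485] w 0.0851
 x [ 0.526   0.0638 -0.8481] y [-0.8438 -0.086  -0.5298] z [-0.1067  0.9943  0.0086] tilt 32.0 az 6.9 F [0.0182 0.2155 1.0863] M [-0.0786  0.4851 -0.0104]
```

Request:
step_arm(
  series=[
    {"x": 0.5,"y": -2,"z": -3,"twist": 0,"jaw": 5},
    {"x": 1,"y": -4,"z": -6,"twist": 0,"jaw": 5},
    {"x": 2,"y": -6,"z": -9,"twist": 0,"jaw": 5},
    {"x": 3,"y": -8,"z": -12,"twist": 0,"jaw": 5},
    {"x": 4,"y": -10,"z": -15,"twist": 0,"jaw": 5},
    {"x": 5,"y": -12,"z": -18,"twist": 0,"jaw": 5},
    {"x": 6,"y": -14,"z": -21,"twist": 0,"jaw": 5},
    {"x": 7,"y": -16,"z": -24,"twist": 0,"jaw": 5},
    {"x": 8,"y": -18,"z": -27,"twist": 0,"jaw": 5},
    {"x": 9,"y": -20,"z": -30,"twist": 0,"jaw": 5},
  ],
)

```text
clock: 5.18
eef_pos: [0.4347, -0.1514, 0.4459]
tool_rot: [0.632, -0.309, -0.377, -0.602]
ft_force: [1.4, -0.6, -0.6]
grip_width: 0.0497
```

```bash
python3 -c "
from h import *; st()"
```

```text
t 5.18 q [-0.5553 -0.2145 -0.05    1.2833  0.3375 -0.5803] p [ 0.4347 -0.1514  0.4459] w 0.0497
 x [ 0.5248  0.0641 -0.8488] y [-0.8446 -0.0848 -0.5286] z [-0.1059  0.9943  0.0097] tilt 31.9 az 7.0 F [ 1.3569 -0.6138 -0.6346] M [-0.0244  0.4974 -0.0023]
```

Orientation holds. Move in to the standoff before the orange lever and look.

Request:
step_arm(
  series=[
    {"x": 1.5,"y": -2,"z": -2.5,"twist": 0,"jaw": 5},
    {"x": 3,"y": -4,"z": -5,"twist": 0,"jaw": 5},
    {"x": 4.5,"y": -6,"z": -7.5,"twist": 0,"jaw": 5},
    {"x": 6,"y": -8,"z": -10,"twist": 0,"jaw": 5},
    {"x": 6,"y": -8,"z": -10,"twist": 0,"jaw": 5},
  ],
)

```text
clock: 5.6
eef_pos: [0.4935, -0.2326, 0.3369]
tool_rot: [0.628, -0.312, -0.381, -0.603]
ft_force: [-1.1, 0.2, -0.4]
grip_width: 0.0501
```

```bash
cat >> h.py <<'E'
def wsnap(f):
    o,R=st(); im,d=snap('wrist',f); np.savez(f'{f}_p.npz',R=R,p=o['eef_pos'])
def wcloud(f):
    im,d,P=cloud('wrist',f); M=bot.camera_info('wrist')['mount']; z=np.load(f'{f}_p.npz')
    return im,d,(P@M[:3,:3].T+M[:3,3])@z['R'].T+z['p']
E
python3 -c "
from h import *; wsnap('w1')"
```

```text
t 5.6 q [-0.6445 -0.0151 -0.15    1.0268  0.3729 -0.6648] p [ 0.4935 -0.2326  0.3369] w 0.0501
 x [ 0.515   0.0686 -0.8544] y [-0.851  -0.0791 -0.5192] z [-0.1032  0.9945  0.0177] tilt 31.3 az 7.6 F [-1.0764  0.2187 -0.3585] M [-0.0582  0.5789 -0.02  ]
```

View pics/w1.png

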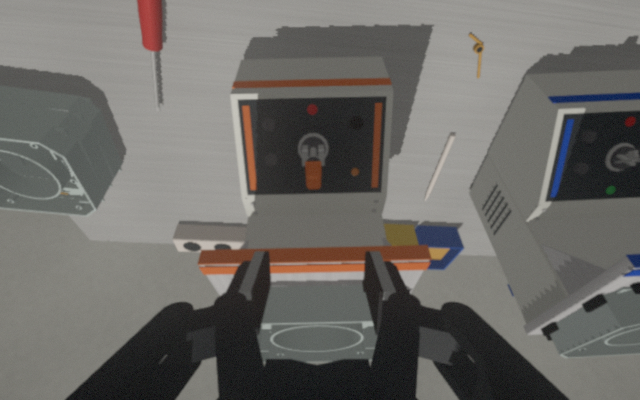

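```bash
python3 - <<'E'
from h import *
im,d,P=wcloud('w1')
hsv=cv2.cvtColor(im,cv2.COLOR_RGB2HSV)
def pr(nm,m,r):
    k=np.zeros(m.shape,np.uint8);k[r[2]:r[3],r[0]:r[1]]=1
    m=m*(k>0)
    n,l,s,c=cv2.connectedComponentsWithStats((m>0).astype(np.uint8))
    for i in range(1,n):
        if s[i,4]>15:
            q=P[(l==i)&(d>0)];print(nm,s[i],c[i].round(1),np.median(q,0),np.percentile(q,3,0),np.percentile(q,97,0))
r=(225,400,75,205)
pr('or',cv2.inRange(hsv,(4,140,70),(18,255,255)),r)
a=cv2.inRange(hsv,(0,140,70),(3,255,255))|cv2.inRange(hsv,(174,140,70),(180,255,255))
pr('red',a,r)
# panel plane: dark pixels
m=(hsv[...,2]<60); k=np.zeros_like(m);k[100:190,258:370]=1; m&=k; q=P[m&(d>0)]
c=np.median(q,0); q=q[np.linalg.norm(q-c,axis=1)<.15]
for _ in range(3):
    c=q.mean(0);n=np.linalg.svd(q-c,full_matrices=False)[2][2]; n*=np.sign(n[2]); e=(q-c)@n; q=q[abs(e)<.004]
print('plane',c,n,'tilt',np.degrees(np.arccos(n[2])),'az',np.degrees(np.arctan2(-n[1],-n[0])),len(q))
# deck
t=P[(d>0)&(P[...,2]>.285)&(P[...,2]<.30)&(P[...,0]>.55)&(P[...,0]<.7)];print(t.min(0),t.max(0))
cv2.imwrite('pics/w1c.png',cv2.resize(im[75:275,220:420,::-1],None,fx=3,fy=3,interpolation=cv2.INTER_CUBIC))
E
```

```text
or [251  79 139   8 704] [322.5  82.3] [ 0.5319 -0.2169  0.0774] [ 0.5228 -0.2967  0.0716] [ 0.5408 -0.1427  0.0828]
or [372 103  10  84 517] [376.1 143.3] [ 0.5768 -0.1473  0.1273] [ 0.5388 -0.1537  0.1049] [ 0.6223 -0.1403  0.1534]
or [243 106  14  84 532] [249.2 146.9] [ 0.5956 -0.3021  0.1278] [ 0.5573 -0.3083  0.105 ] [ 0.6399 -0.2946  0.1536]
or [305 161  17  29 417] [313.  174.3] [ 0.5749 -0.2259  0.1916] [ 0.5724 -0.2333  0.1713] [ 0.588  -0.2174  0.1978]
or [352 169   7   5  27] [354.7 171. ] [ 0.6073 -0.1696  0.147 ] [ 0.6053 -0.1731  0.1451] [ 0.6102 -0.1667  0.1489]
red [307 105  10  10  74] [311.8 109.3] [ 0.5507 -0.2287  0.1072] [ 0.5463 -0.2334  0.1045] [ 0.5548 -0.224   0.1099]
plane [ 0.586  -0.223   0.1267] [-0.497  -0.0577  0.8659] tilt 30.019715939751215 az 6.62393224682818 8246
[ 0.5641 -0.3252  0.285 ] [0.6999 0.1202 0.3   ]
```

View pics/w1c.png

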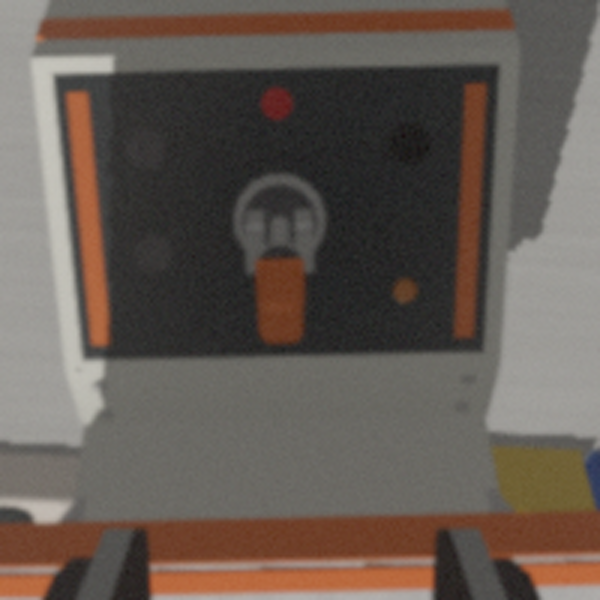

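Request:
step_arm(
  series=[
    {"x": 1.5,"y": 0.1,"z": -3,"twist": 0.5,"jaw": 5},
    {"x": 3,"y": 0.2,"z": -6,"twist": 0.5,"jaw": 5},
    {"x": 4.5,"y": 0.3,"z": -9,"twist": 0.5,"jaw": 5},
    {"x": 6,"y": 0.5,"z": -12,"twist": 0.5,"jaw": 5},
    {"x": 7,"y": 0.6,"z": -14,"twist": 0.5,"jaw": 5},
    {"x": 7,"y": 0.6,"z": -14,"twist": 0.5,"jaw": 5},
    {"x": 7,"y": 0.6,"z": -14,"twist": 0.5,"jaw": 5},
  ],
)

```text
clock: 6.23
eef_pos: [0.5629, -0.2244, 0.1994]
tool_rot: [0.629, -0.308, -0.385, -0.601]
ft_force: [0.1, 1.2, -0.1]
grip_width: 0.0496
```

```bash
python3 -c "
from h import *; wsnap('w2'); im,d=snap('scene','s2')
cv2.imwrite('pics/s2c.png',cv2.resize(im[150:350,180:400,::-1],None,fx=3,fy=3,interpolation=cv2.INTER_CUBIC))"
```

```text
t 6.23 q [-0.5462  0.1697 -0.3186  0.6435  0.338  -0.5792] p [ 0.5629 -0.2244  0.1994] w 0.0496
 x [ 0.5149  0.0751 -0.854 ] y [-0.8497 -0.0878 -0.52  ] z [-0.114   0.9933  0.0186] tilt 31.4 az 8.3 F [ 0.1354  1.2141 -0.137 ] M [-0.0224  0.5237 -0.0014]
```

View pics/w2.png

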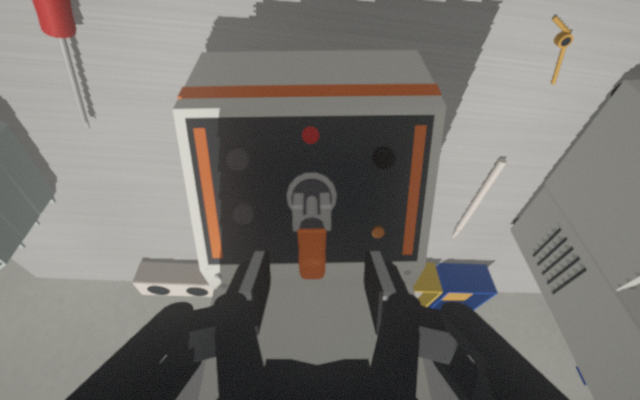

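View pics/s2c.png

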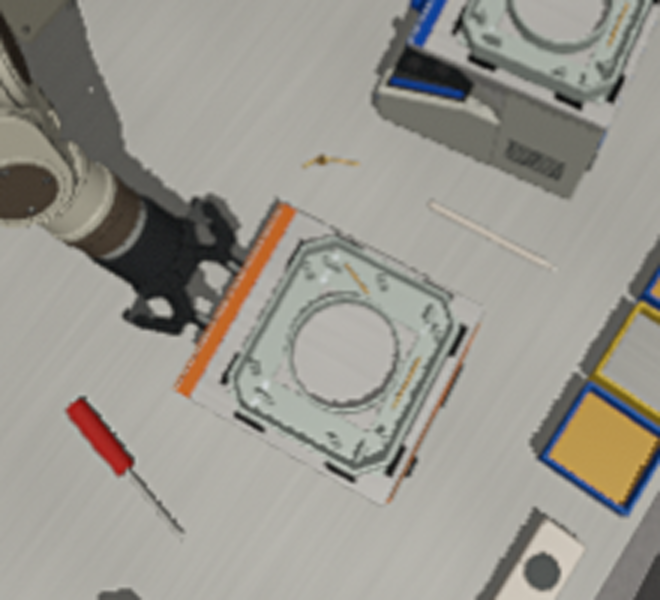

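```bash
cat >> h.py <<'E'
def grip(f,lo,hi,r,yaw,ang):
    """grip centre from cloud; ang = lever lean from vertical to front (deg)"""
    im,d,P=wcloud(f); hsv=cv2.cvtColor(im,cv2.COLOR_RGB2HSV)
    m=cv2.inRange(hsv,lo,hi); k=np.zeros_like(m);k[r[2]:r[3],r[0]:r[1]]=255
    n,l,s,c=cv2.connectedComponentsWithStats(m&k); i=1+np.argmax(s[1:,4]); print(s[i],c[i].round(1))
    q=P[(cv2.erode((l==i).astype(np.uint8),np.ones((2,2)))>0)&(d>0)]; q=q[np.linalg.norm(q-np.median(q,0),axis=1)<.03]
    y=np.radians(yaw);a=np.radians(ang); ex=np.array([np.cos(y),np.sin(y),0]);ey=np.array([-np.sin(y),np.cos(y),0])
    L=-np.sin(a)*ex+np.array([0,0,np.cos(a)]); N=np.cos(a)*ex+np.array([0,0,np.sin(a)])
    for nm,v in(('along',L),('front',N),('y',ey)): print(nm,np.percentile(q@v,[2,10,50,90,98]))
    fr=np.percentile(q@N,15); top=np.percentile(q@L,98); yc=(np.percentile(q@ey,1)+np.percentile(q@ey,99))/2
    C=(fr+.010)*N+(top-.013)*L+yc*ey; print('grip centre',C); return C
E
python3 - <<'E'
from h import *
grip('w1',(4,140,60),(18,255,255),(295,330,155,200),6.62,5.94)
C=grip('w2',(4,140,60),(18,255,255),(290,335,222,285),6.62,5.94)
im,d,P=wcloud('w2')
for nm,r in(('L',(190,225)),('R',(400,430))):
    hsv=cv2.cvtColor(im,cv2.COLOR_RGB2HSV); m=cv2.inRange(hsv,(4,140,60),(18,255,255))>0
    k=np.zeros_like(m);k[122:262,r[0]:r[1]]=1; q=P[m&k&(d>0)]; print(nm,len(q),q.mean(0),np.percentile(q,[1,99],axis=0))
E
```

```text
[305 161  17  29 419] [313.  174.4]
along [0.1154 0.1169 0.1349 0.139  0.1397]
front [0.5586 0.5592 0.5609 0.5724 0.5756]
y [-0.2972 -0.296  -0.2904 -0.2844 -0.2829]
grip centre [ 0.583  -0.2245  0.1849]
[ 297  228   29   50 1267] [311.6 251.9]
along [0.1151 0.1163 0.1305 0.1387 0.1392]
front [0.5583 0.559  0.5603 0.5688 0.5736]
y [-0.298  -0.2966 -0.2906 -0.2847 -0.283 ]
grip centre [ 0.5828 -0.2248  0.1844]
L 1299 [ 0.595  -0.3023  0.1272] [[ 0.5551 -0.3097  0.1041]
 [ 0.6422 -0.2943  0.1545]]
R 1325 [ 0.5774 -0.1475  0.1274] [[ 0.537  -0.155   0.1037]
 [ 0.6249 -0.1395  0.1548]]
```

Request:
step_arm(
  series=[
    {"x": 0.7,"y": 0,"z": -0.9,"twist": 0,"jaw": 4},
    {"x": 1.4,"y": 0.0,"z": -1.7,"twist": 0,"jaw": 4},
    {"x": 2,"y": 0,"z": -2.4,"twist": 0,"jaw": 4},
    {"x": 2.4,"y": 0,"z": -2.9,"twist": 0,"jaw": 4},
    {"x": 2.4,"y": 0,"z": -2.9,"twist": 0,"jaw": 4},
    {"x": 2.4,"y": 0,"z": -2.9,"twist": 0,"jaw": 3.5},
  ],
)

```text
clock: 6.83
eef_pos: [0.5878, -0.2255, 0.1723]
tool_rot: [0.63, -0.307, -0.383, -0.601]
ft_force: [0.5, -0.9, -0.4]
grip_width: 0.035
```

```bash
python3 -c "
from h import *; wsnap('w3')
grip('w3',(4,140,60),(18,255,255),(280,345,240,345),6.62,5.94)"
```

```text
t 6.83 q [-0.5218  0.2352 -0.3158  0.5693  0.3271 -0.5552] p [ 0.5878 -0.2255  0.1723] w 0.035
 x [ 0.5176  0.073  -0.8525] y [-0.8481 -0.0883 -0.5225] z [-0.1134  0.9934  0.0162] tilt 31.5 az 8.0 F [ 0.4657 -0.8577 -0.4463] M [-0.1223  0.5243  0.0311]
[ 302  245   35   62 1975] [319.2 274.2]
along [0.1146 0.116  0.1299 0.1384 0.1389]
front [0.5582 0.5589 0.5602 0.5683 0.5736]
y [-0.2983 -0.2967 -0.2907 -0.2847 -0.2831]
grip centre [ 0.5828 -0.2248  0.1841]
```

View pics/w3.png

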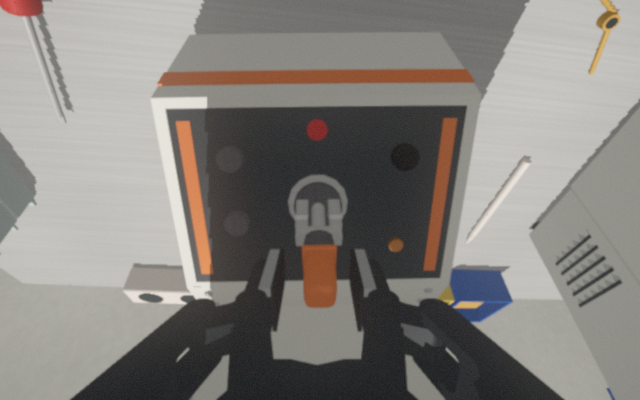

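Request:
step_arm(
  series=[
    {"x": 0,"y": 0.15,"z": -0.2,"twist": 0,"jaw": 3},
    {"x": 0,"y": 0.15,"z": -0.2,"twist": 0,"jaw": 2.4},
    {"x": 0,"y": 0.15,"z": -0.2,"twist": 0,"jaw": 2},
    {"x": 0,"y": 0.15,"z": -0.2,"twist": 0,"jaw": 1.2},
    {"x": 0,"y": 0.15,"z": -0.2,"twist": 0,"jaw": 1.2},
    {"x": 0,"y": 0.15,"z": -0.2,"twist": 0,"jaw": 1.2},
  ],
)

```text
clock: 7.38
eef_pos: [0.5878, -0.2244, 0.1711]
tool_rot: [0.631, -0.307, -0.382, -0.601]
ft_force: [-2.4, -0.5, 0.4]
grip_width: 0.0149
```

```bash
python3 -c "
from h import *; st()"
```

```text
t 7.38 q [-0.5196  0.2347 -0.3206  0.5629  0.3255 -0.553 ] p [ 0.5878 -0.2244  0.1711] w 0.0149
 x [ 0.5185  0.0718 -0.8521] y [-0.8476 -0.0885 -0.5232] z [-0.113   0.9935  0.015 ] tilt 31.6 az 7.9 F [-2.3734 -0.4666  0.3835] M [-0.3697  0.6956  0.0032]
```

Request:
step_arm(
  series=[
    {"x": 0,"y": 0,"z": 0.2,"twist": 0,"jaw": 1.2},
    {"x": -0.05,"y": 0,"z": 0.4,"twist": 0,"jaw": 1.2},
    {"x": -0.06,"y": 0,"z": 0.6,"twist": 0,"jaw": 1.2},
    {"x": -0.06,"y": 0,"z": 0.6,"twist": 0,"jaw": 1.2},
    {"x": -0.06,"y": 0,"z": 0.6,"twist": 0,"jaw": 1.2},
  ],
)

```text
clock: 7.8
eef_pos: [0.5871, -0.2244, 0.1765]
tool_rot: [0.631, -0.308, -0.383, -0.601]
ft_force: [4.8, -0.9, -7.5]
grip_width: 0.0149
```

```bash
python3 -c "
from h import *; wsnap('w4')
grip('w4',(4,140,60),(18,255,255),(280,345,240,345),6.62,5.94)"
```

```text
t 7.8 q [-0.5201  0.2281 -0.3129  0.5782  0.3253 -0.5536] p [ 0.5871 -0.2244  0.1765] w 0.0149
 x [ 0.5176  0.0718 -0.8526] y [-0.8481 -0.0884 -0.5224] z [-0.1129  0.9935  0.0152] tilt 31.5 az 7.9 F [ 4.8157 -0.9033 -7.4721] M [-0.65    0.4587 -0.1782]
[ 300  247   34   62 1936] [316.9 277.2]
along [0.1201 0.122  0.136  0.1437 0.1441]
front [0.5582 0.5588 0.56   0.5683 0.5731]
y [-0.2977 -0.2965 -0.2906 -0.2849 -0.2837]
grip centre [ 0.5822 -0.2251  0.1893]
```

View pics/w4.png

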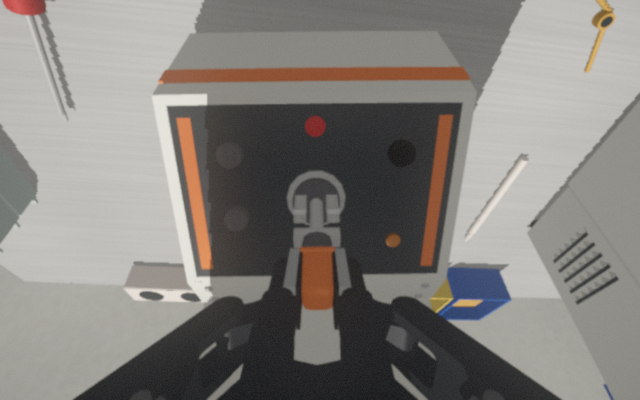

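```bash
cat >> h.py <<'E'
def lev(f,lo,hi,r,yaw,piv,ref=None):
    im,d,P=wcloud(f); hsv=cv2.cvtColor(im,cv2.COLOR_RGB2HSV)
    m=cv2.inRange(hsv,lo,hi); k=np.zeros_like(m);k[r[2]:r[3],r[0]:r[1]]=255
    n,l,s,c=cv2.connectedComponentsWithStats(m&k); i=1+np.argmax(s[1:,4])
    q=P[(cv2.erode((l==i).astype(np.uint8),np.ones((2,2)))>0)&(d>0)]; q=q[np.linalg.norm(q-np.median(q,0),axis=1)<.03]-piv
    y=np.radians(yaw); f2=-(q@np.array([np.cos(y),np.sin(y),0])); z=q[:,2]
    rad=np.hypot(f2,z); t=rad>np.percentile(rad,93)
    w=np.median(rad[t]); ang=np.degrees(np.median(np.arctan2(f2[t],z[t])))-np.degrees(np.arctan2(10,64))
    print(s[i],'radius %.1f mm, lean %.1f'%(w*1e3,ang)); return w,ang
def frc(yaw,ang):
    o=bot.get_obs();y=np.radians(yaw);a=np.radians(ang); ex=np.array([np.cos(y),np.sin(y),0])
    F=o['ft_force']; L=-np.sin(a)*ex+np.array([0,0,np.cos(a)]); N=np.cos(a)*ex+np.array([0,0,np.sin(a)])
    print('F out %.1f  F upslope %.1f'%(F@L,F@N))
ORG=((4,140,60),(18,255,255)); PO=np.array([.588,-.2242,.133])
E
python3 - <<'E'
from h import *
for f in('w2','w3','w4'): lev(f,*ORG,(280,345,215,345),6.62,PO)
frc(6.62,5.9)
E
```

```text
[ 297  228   29   50 1267] radius 64.7 mm, lean -0.2
[ 302  245   35   62 1975] radius 64.4 mm, lean 1.7
[ 300  247   34   62 1936] radius 69.7 mm, lean 0.5
F out -6.9  F upslope 2.8
```

Request:
step_arm(
  series=[
    {"x": 0,"y": 0,"z": 0.1,"twist": 0,"jaw": 1.2},
    {"x": 0,"y": 0,"z": 0.1,"twist": 0,"jaw": 1.2},
  ],
)

```text
clock: 8.02
eef_pos: [0.587, -0.2244, 0.1772]
tool_rot: [0.631, -0.308, -0.383, -0.601]
ft_force: [3.1, -1.8, -7.6]
grip_width: 0.0146
```

```bash
python3 -c "
from h import *; wsnap('w5'); frc(6.62,5.9)
lev('w5',*ORG,(280,345,215,345),6.62,PO)"
```

```text
t 8.02 q [-0.5201  0.2275 -0.3114  0.5808  0.3251 -0.5536] p [ 0.587  -0.2244  0.1772] w 0.0146
 x [ 0.5172  0.0719 -0.8528] y [-0.8484 -0.0883 -0.522 ] z [-0.1128  0.9935  0.0153] tilt 31.5 az 7.9 F [ 3.096  -1.8467 -7.5619] M [-0.6441  0.3949 -0.2118]
F out -7.8  F upslope 2.9
[ 300  247   34   62 1936] radius 70.4 mm, lean 0.6
```

Request:
step_arm(
  series=[
    {"x": -0.3,"y": -0.03,"z": -0.04,"twist": 0,"jaw": 1.2},
    {"x": -0.6,"y": -0.07,"z": -0.1,"twist": 0,"jaw": 1.2},
    {"x": -0.6,"y": -0.07,"z": -0.1,"twist": 0,"jaw": 1.2},
  ],
)

```text
clock: 8.32
eef_pos: [0.5835, -0.2249, 0.1779]
tool_rot: [0.632, -0.305, -0.382, -0.601]
ft_force: [12.6, -0.4, -8.9]
grip_width: 0.0147
```

```bash
python3 -c "
from h import *; wsnap('w6'); frc(6.62,11)
lev('w6',*ORG,(280,345,215,345),6.62,PO)"
```

```text
t 8.32 q [-0.5264  0.2201 -0.3223  0.5742  0.3313 -0.5607] p [ 0.5835 -0.2249  0.1779] w 0.0147
 x [ 0.5222  0.0728 -0.8497] y [-0.845  -0.0905 -0.527 ] z [-0.1153  0.9932  0.0143] tilt 31.8 az 7.9 F [12.6157 -0.4412 -8.9002] M [-0.4484 -0.9916 -0.2416]
F out -11.5  F upslope 9.7
[ 301  247   33   63 1909] radius 71.5 mm, lean 3.0
```

Request:
step_arm(
  series=[
    {"x": -0.3,"y": -0.03,"z": -0.1,"twist": 0,"jaw": 1.2},
    {"x": -0.6,"y": -0.07,"z": -0.2,"twist": 0,"jaw": 1.2},
    {"x": -0.8,"y": -0.09,"z": -0.25,"twist": 0,"jaw": 1.2},
    {"x": -0.8,"y": -0.09,"z": -0.25,"twist": 0,"jaw": 1.2},
  ],
)

```text
clock: 8.7
eef_pos: [0.5785, -0.2254, 0.1771]
tool_rot: [0.634, -0.303, -0.38, -0.602]
ft_force: [14.3, -0.1, -10.9]
grip_width: 0.0146
```

```bash
python3 -c "
from h import *; wsnap('w7'); frc(6.62,15)
lev('w7',*ORG,(280,345,215,345),6.62,PO)"
```

```text
t 8.7 q [-0.5348  0.2122 -0.3383  0.5636  0.3389 -0.57  ] p [ 0.5785 -0.2254  0.1771] w 0.0146
 x [ 0.5273  0.074  -0.8465] y [-0.8414 -0.0931 -0.5323] z [-0.1182  0.9929  0.0132] tilt 32.2 az 8.0 F [ 14.3254  -0.0629 -10.8845] M [-0.4146 -1.2162 -0.2534]
F out -14.5  F upslope 11.8
[ 301  249   33   62 1882] radius 71.5 mm, lean 6.2
```

View pics/w7.png

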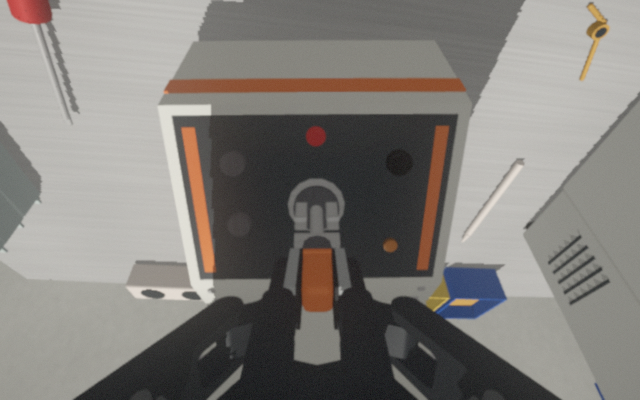

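```bash
cat >> h.py <<'E'
def panel(f,r,lo,hi,lr,rr):
    """red spot + stripes + panel normal"""
    im,d,P=wcloud(f); hsv=cv2.cvtColor(im,cv2.COLOR_RGB2HSV)
    k=np.zeros(d.shape,bool);k[r[2]:r[3],r[0]:r[1]]=1; k&=d>0
    a=((cv2.inRange(hsv,(0,140,70),(3,255,255))|cv2.inRange(hsv,(174,140,70),(180,255,255)))>0)&k
    q=P[a]; print('red',a.sum(),np.median(q,0))
    m=(hsv[...,2]<60)&k; q=P[m]; c=np.median(q,0); q=q[np.linalg.norm(q-c,axis=1)<.12]
    for _ in range(4):
        c=q.mean(0);n=np.linalg.svd(q-c,full_matrices=False)[2][2]; n*=np.sign(n[2]); e=(q-c)@n; q=q[abs(e)<.004]
    print('plane n',n,'tilt %.2f az %.2f'%(np.degrees(np.arccos(n[2])),np.degrees(np.arctan2(-n[1],-n[0]))))
    m=cv2.inRange(hsv,lo,hi)>0
    for u0,u1 in(lr,rr):
        kk=np.zeros_like(k);kk[r[2]:r[3],u0:u1]=1; q=P[m&kk&(d>0)]; print('strip',len(q),q.mean(0))
E
python3 - <<'E'
from h import *
for f,r,l,rr in(('w3',(210,425,112,255),(170,215),(420,460)),('w5',(210,425,112,255),(170,215),(420,460)),('w7',(215,425,120,260),(175,220),(415,455))): print(f);panel(f,r,*ORG,l,rr)
E
```

```text
w3
red 324 [ 0.5502 -0.229   0.107 ]
plane n [-0.4965 -0.0575  0.8661] tilt 29.99 az 6.61
strip 1598 [ 0.5892 -0.3028  0.1238]
strip 1675 [ 0.5724 -0.1479  0.1244]
w5
red 316 [ 0.5502 -0.229   0.1071]
plane n [-0.4964 -0.0574  0.8662] tilt 29.98 az 6.60
strip 1610 [ 0.5909 -0.3025  0.1248]
strip 1704 [ 0.5741 -0.1478  0.1255]
w7
red 291 [ 0.55   -0.229   0.1072]
plane n [-0.4968 -0.0574  0.866 ] tilt 30.01 az 6.60
strip 1508 [ 0.5906 -0.3025  0.1248]
strip 1567 [ 0.5739 -0.1478  0.1254]
```

Request:
step_arm(
  series=[
    {"x": -0.3,"y": -0.03,"z": -0.2,"twist": 0,"jaw": 1.2},
    {"x": -0.6,"y": -0.07,"z": -0.35,"twist": 0,"jaw": 1.2},
    {"x": -0.9,"y": -0.1,"z": -0.45,"twist": 0,"jaw": 1.2},
    {"x": -1.1,"y": -0.12,"z": -0.5,"twist": 0,"jaw": 1.2},
    {"x": -1.1,"y": -0.12,"z": -0.5,"twist": 0,"jaw": 1.2},
  ],
)

```text
clock: 9.17
eef_pos: [0.5709, -0.2264, 0.1749]
tool_rot: [0.636, -0.299, -0.379, -0.602]
ft_force: [13.7, 0.5, -7.6]
grip_width: 0.0148
```

```bash
python3 -c "
from h import *; wsnap('w8'); frc(6.62,22)
lev('w8',*ORG,(280,345,215,345),6.62,PO)"
```

```text
t 9.17 q [-0.5472  0.2017 -0.3627  0.5469  0.3489 -0.583 ] p [ 0.5709 -0.2264  0.1749] w 0.0148
 x [ 0.5338  0.0751 -0.8423] y [-0.8368 -0.096  -0.539 ] z [-0.1213  0.9925  0.0116] tilt 32.6 az 8.0 F [13.6988  0.5076 -7.6275] M [-0.2585 -1.2214 -0.2026]
F out -11.4  F upslope 8.1
[ 301  251   33   62 1867] radius 71.7 mm, lean 13.1
```

Request:
step_arm(
  series=[
    {"x": -0.3,"y": -0.03,"z": -0.2,"twist": 0,"jaw": 1.2},
    {"x": -0.6,"y": -0.07,"z": -0.4,"twist": 0,"jaw": 1.2},
    {"x": -0.9,"y": -0.1,"z": -0.55,"twist": 0,"jaw": 1.2},
    {"x": -1.2,"y": -0.14,"z": -0.7,"twist": 0,"jaw": 1.2},
    {"x": -1.2,"y": -0.14,"z": -0.7,"twist": 0,"jaw": 1.2},
  ],
)

```text
clock: 9.63
eef_pos: [0.5623, -0.2275, 0.1711]
tool_rot: [0.638, -0.296, -0.377, -0.603]
ft_force: [11.5, 1.6, -5.5]
grip_width: 0.0149
```

```bash
python3 -c "
from h import *; wsnap('w9'); frc(6.62,29)
lev('w9',*ORG,(280,345,215,345),6.62,PO)"
```

```text
t 9.63 q [-0.5619  0.192  -0.3911  0.5258  0.3604 -0.598 ] p [ 0.5623 -0.2275  0.1711] w 0.0149
 x [ 0.5408  0.0763 -0.8377] y [-0.8319 -0.0988 -0.5461] z [-0.1244  0.9922  0.01  ] tilt 33.1 az 8.0 F [11.5421  1.6123 -5.5329] M [ 0.0029 -1.1112 -0.0882]
F out -10.0  F upslope 7.2
[ 301  254   32   61 1811] radius 71.8 mm, lean 20.1
```

Request:
step_arm(
  series=[
    {"x": -0.3,"y": -0.03,"z": -0.25,"twist": 0,"jaw": 1.2},
    {"x": -0.6,"y": -0.07,"z": -0.45,"twist": 0,"jaw": 1.2},
    {"x": -0.9,"y": -0.1,"z": -0.7,"twist": 0,"jaw": 1.2},
    {"x": -1.2,"y": -0.14,"z": -0.95,"twist": 0,"jaw": 1.2},
    {"x": -1.2,"y": -0.14,"z": -0.95,"twist": 0,"jaw": 1.2},
  ],
)

```text
clock: 10.1
eef_pos: [0.553, -0.2286, 0.1645]
tool_rot: [0.64, -0.293, -0.375, -0.603]
ft_force: [9.2, 1.6, -3.4]
grip_width: 0.0147
```

```bash
python3 -c "
from h import *; wsnap('w10'); frc(6.62,39)
lev('w10',*ORG,(280,345,215,345),6.62,PO)"
```

```text
t 10.1 q [-0.5773  0.1855 -0.4234  0.4992  0.3718 -0.6134] p [ 0.553  -0.2286  0.1645] w 0.0147
 x [ 0.5468  0.0774 -0.8337] y [-0.8276 -0.1011 -0.5522] z [-0.127   0.9919  0.0088] tilt 33.5 az 8.1 F [ 9.1523  1.573  -3.3862] M [ 0.0512 -0.8708 -0.0719]
F out -8.8  F upslope 4.2
[ 301  259   33   59 1740] radius 71.5 mm, lean 28.7
```

Request:
step_arm(
  series=[
    {"x": -0.3,"y": -0.03,"z": -0.28,"twist": 0,"jaw": 1.2},
    {"x": -0.6,"y": -0.07,"z": -0.55,"twist": 0,"jaw": 1.2},
    {"x": -0.85,"y": -0.1,"z": -0.85,"twist": 0,"jaw": 1.2},
    {"x": -1.1,"y": -0.13,"z": -1.1,"twist": 0,"jaw": 1.2},
    {"x": -1.1,"y": -0.13,"z": -1.1,"twist": 0,"jaw": 1.2},
  ],
)

```text
clock: 10.57
eef_pos: [0.5436, -0.2296, 0.1554]
tool_rot: [0.641, -0.291, -0.374, -0.603]
ft_force: [5.9, 1.6, -4.6]
grip_width: 0.0148
```

```bash
python3 -c "
from h import *; wsnap('w11'); frc(6.62,46)
lev('w11',*ORG,(280,345,215,345),6.62,PO)"
```

```text
t 10.57 q [-0.5923  0.1834 -0.4565  0.4698  0.3816 -0.6282] p [ 0.5436 -0.2296  0.1554] w 0.0148
 x [ 0.5505  0.0784 -0.8311] y [-0.8249 -0.1023 -0.556 ] z [-0.1286  0.9917  0.0083] tilt 33.8 az 8.1 F [ 5.9338  1.5876 -4.6492] M [-0.0854 -0.455  -0.186 ]
F out -7.1  F upslope 0.9
[ 301  265   32   54 1637] radius 71.4 mm, lean 39.8
```

View pics/w11.png

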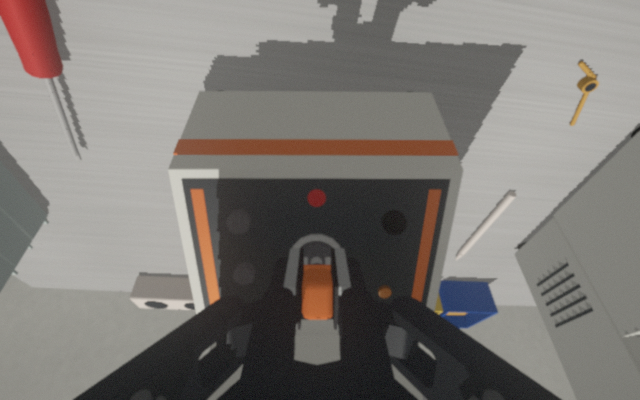

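Request:
step_arm(
  series=[
    {"x": -0.25,"y": -0.03,"z": -0.3,"twist": 0,"jaw": 1.2},
    {"x": -0.45,"y": -0.05,"z": -0.6,"twist": 0,"jaw": 1.2},
    {"x": -0.65,"y": -0.07,"z": -0.9,"twist": 0,"jaw": 1.2},
    {"x": -0.65,"y": -0.07,"z": -0.9,"twist": 0,"jaw": 1.2},
  ],
)

```text
clock: 10.95
eef_pos: [0.5395, -0.2301, 0.149]
tool_rot: [0.643, -0.288, -0.373, -0.604]
ft_force: [5.8, 0.5, -2.9]
grip_width: 0.015
```

```bash
python3 -c "
from h import *; wsnap('w12'); frc(6.62,54)
lev('w12',*ORG,(280,345,215,345),6.62,PO)"
```

```text
t 10.95 q [-0.601   0.1853 -0.4779  0.4442  0.3895 -0.6368] p [ 0.5395 -0.2301  0.149 ] w 0.015
 x [ 0.5558  0.0794 -0.8275] y [-0.821  -0.1042 -0.5614] z [-0.1308  0.9914  0.0073] tilt 34.2 az 8.1 F [ 5.8112  0.4907 -2.9031] M [-0.0646 -0.3882 -0.0668]
F out -7.1  F upslope 0.8
[ 301  268   32   53 1577] radius 70.9 mm, lean 45.9
```

Request:
step_arm(
  series=[
    {"x": -0.2,"y": -0.02,"z": -0.3,"twist": 0,"jaw": 1.2},
    {"x": -0.4,"y": -0.04,"z": -0.6,"twist": 0,"jaw": 1.2},
    {"x": -0.4,"y": -0.04,"z": -0.6,"twist": 0,"jaw": 1.2},
  ],
)

```text
clock: 11.25
eef_pos: [0.5399, -0.2303, 0.1479]
tool_rot: [0.646, -0.284, -0.37, -0.605]
ft_force: [9.2, 3.1, 1.9]
grip_width: 0.0144
```

```bash
python3 -c "
from h import *; wsnap('w13'); frc(6.62,54)
lev('w13',*ORG,(280,345,215,345),6.62,PO)"
```

```text
t 11.25 q [-0.6054  0.1859 -0.4883  0.4251  0.3989 -0.642 ] p [ 0.5399 -0.2303  0.1479] w 0.0144
 x [ 0.5652  0.0812 -0.821 ] y [-0.8139 -0.1078 -0.571 ] z [-0.1349  0.9909  0.0051] tilt 34.8 az 8.2 F [9.1706 3.1389 1.8659] M [ 0.3591 -1.1973  0.1325]
F out -6.8  F upslope 6.8
[ 301  269   32   53 1591] radius 70.1 mm, lean 47.4
```

Request:
step_arm(
  series=[
    {"x": 0.15,"y": 0,"z": -0.1,"twist": 0,"jaw": 1.3},
    {"x": 0.15,"y": 0,"z": -0.1,"twist": 0,"jaw": 2},
    {"x": 0.15,"y": 0,"z": -0.1,"twist": 0,"jaw": 3},
    {"x": 0.15,"y": 0,"z": -0.1,"twist": 0,"jaw": 3.8},
    {"x": 0.15,"y": 0,"z": -0.1,"twist": 0,"jaw": 3.8},
  ],
)

```text
clock: 11.72
eef_pos: [0.5415, -0.2305, 0.1476]
tool_rot: [0.646, -0.284, -0.37, -0.605]
ft_force: [0.3, 0.4, -0.3]
grip_width: 0.0379
```

```bash
python3 -c "
from h import *; wsnap('w14'); frc(6.62,54)
lev('w14',*ORG,(280,345,215,345),6.62,PO)
panel('w14',(230,400,180,270),*ORG,(180,225),(415,450))"
```

```text
t 11.72 q [-0.6037  0.1885 -0.4865  0.4228  0.3981 -0.6401] p [ 0.5415 -0.2305  0.1476] w 0.0379
 x [ 0.5657  0.0808 -0.8206] y [-0.8136 -0.1078 -0.5714] z [-0.1346  0.9909  0.0047] tilt 34.9 az 8.1 F [ 0.297   0.4109 -0.3092] M [-0.1315  0.5442 -0.0189]
F out -0.5  F upslope 0.3
[ 302  267   33   52 1579] radius 65.1 mm, lean 45.7
red 250 [ 0.55   -0.2291  0.107 ]
plane n [-0.4868 -0.0569  0.8717] tilt 29.35 az 6.67
strip 771 [ 0.5764 -0.3042  0.1163]
strip 800 [ 0.5586 -0.1496  0.1164]
```

View pics/w14.png

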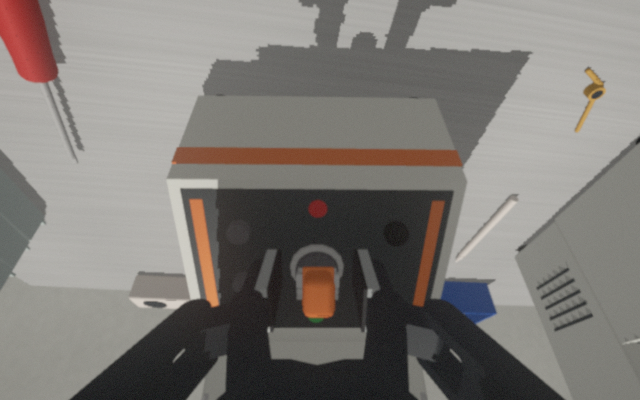

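Request:
step_arm(
  series=[
    {"x": -1.5,"y": -0.2,"z": 2.2,"twist": 0,"jaw": 5},
    {"x": -3,"y": -0.4,"z": 4.4,"twist": 0,"jaw": 5},
    {"x": -5,"y": -0.7,"z": 7.2,"twist": 0,"jaw": 5},
    {"x": -7,"y": -1,"z": 10,"twist": 0,"jaw": 5},
    {"x": -7,"y": -1,"z": 10,"twist": 0,"jaw": 5},
  ],
)

```text
clock: 12.18
eef_pos: [0.4717, -0.2429, 0.2542]
tool_rot: [0.649, -0.283, -0.366, -0.604]
ft_force: [1.3, -0.3, 0.9]
grip_width: 0.0497
```

```bash
python3 - <<'E'
from h import *
wsnap('w15')
im,d,P=wcloud('w15')
hsv=cv2.cvtColor(im,cv2.COLOR_RGB2HSV); m=cv2.inRange(hsv,*ORG)
n,l,s,c=cv2.connectedComponentsWithStats(m)
for i in range(1,n):
    if s[i,4]>60: print(s[i],c[i].round(0),np.median(P[(l==i)&(d>0)],0))
E
```

```text
t 12.18 q [-0.7275 -0.0185 -0.4041  0.7521  0.4511 -0.7601] p [ 0.4717 -0.2429  0.2542] w 0.0497
 x [ 0.572   0.0744 -0.8169] y [-0.8095 -0.1095 -0.5768] z [-0.1323  0.9912 -0.0024] tilt 35.2 az 7.4 F [ 1.2626 -0.2577  0.8623] M [-0.0617  0.4723 -0.0138]
[ 239  126  171   10 1293] [328. 130.] [ 0.5326 -0.2232  0.0763]
[242 156  14  85 569] [249. 196.] [ 0.593  -0.3024  0.1262]
[382 158  17  85 587] [390. 199.] [ 0.577  -0.1476  0.1272]
[312 193  19  23 401] [321. 204.] [ 0.5376 -0.2311  0.1696]
[ 259  346  116   19 1592] [316. 353.] [ 0.5769 -0.2297  0.2835]
[197 357  21  12 145] [208. 363.] [ 0.5866 -0.311   0.2911]
[417 358  21  11 148] [425. 364.] [ 0.5677 -0.1459  0.2907]
```

View pics/w15.png

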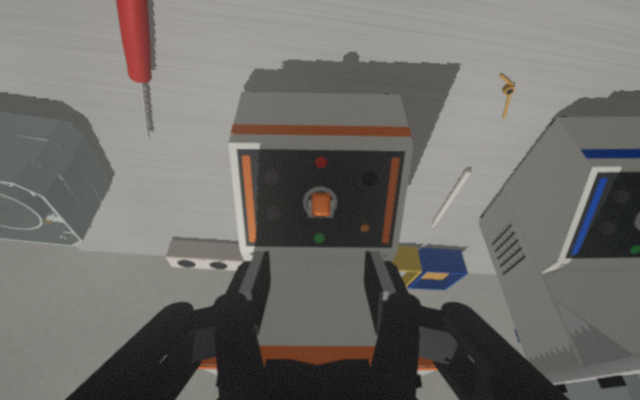

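```bash
cat >> h.py <<'E'
def endface(f,lo,hi,r,yaw,piv):
    im,d,P=wcloud(f); hsv=cv2.cvtColor(im,cv2.COLOR_RGB2HSV)
    m=cv2.inRange(hsv,lo,hi); k=np.zeros_like(m);k[r[2]:r[3],r[0]:r[1]]=255
    n,l,s,c=cv2.connectedComponentsWithStats(m&k); i=1+np.argmax(s[1:,4])
    q=P[(l==i)&(d>0)]; q=q[np.linalg.norm(q-np.median(q,0),axis=1)<.03]-piv
    y=np.radians(yaw); f2=-(q@np.array([np.cos(y),np.sin(y),0]))*1e3; z=q[:,2]*1e3
    yy=q@np.array([-np.sin(y),np.cos(y),0])*1e3; print('y range',np.percentile(yy,[2,50,98]))
    # try leans; choose the one whose top face is the flattest (most points within 1 mm of max extent)
    for a in range(-6,66,4):
        A=np.radians(a); al=f2*np.sin(A)+z*np.cos(A); tr=f2*np.cos(A)-z*np.sin(A)
        top=np.percentile(al,99); print(a,'top %.1f n %d'%(top,(al>top-1.5).sum()),'trans %.1f..%.1f'%tuple(np.percentile(tr,[2,98])))
E
python3 - <<'E'
from h import *
endface('w15',*ORG,(305,338,185,225),6.62,PO)
E
```

```text
y range [-8.6624 -0.8009  6.4653]
-6 top 38.8 n 54 trans 37.6..59.1
-2 top 42.3 n 56 trans 36.4..57.2
2 top 45.5 n 60 trans 35.0..55.1
6 top 48.5 n 65 trans 33.4..52.7
10 top 51.2 n 66 trans 31.7..50.1
14 top 53.8 n 66 trans 29.8..47.1
18 top 56.1 n 72 trans 27.8..44.1
22 top 58.2 n 72 trans 24.0..40.7
26 top 60.1 n 62 trans 20.1..37.2
30 top 61.8 n 63 trans 16.1..33.5
34 top 63.0 n 67 trans 12.0..29.7
38 top 63.9 n 74 trans 7.7..25.9
42 top 64.6 n 86 trans 3.5..21.9
46 top 65.1 n 98 trans -0.8..17.8
50 top 65.2 n 119 trans -5.1..13.7
54 top 65.2 n 158 trans -9.3..10.7
58 top 65.0 n 159 trans -13.5..7.8
62 top 64.8 n 125 trans -17.7..4.9
```

Request:
step_arm(
  series=[
    {"x": -1.5,"y": 3,"z": 1,"twist": 0.2,"jaw": 5},
    {"x": -2.5,"y": 7,"z": 2,"twist": 0.4,"jaw": 5},
    {"x": -2.5,"y": 11,"z": 3,"twist": 0.6,"jaw": 5},
    {"x": -2.5,"y": 15,"z": 3,"twist": 0.8,"jaw": 5},
    {"x": -2.5,"y": 19,"z": 3,"twist": 1,"jaw": 5},
    {"x": -2.5,"y": 23,"z": 3,"twist": 1.2,"jaw": 5},
    {"x": -2.5,"y": 27,"z": 3,"twist": 1.4,"jaw": 5},
    {"x": -2.5,"y": 31,"z": 3,"twist": 1.5,"jaw": 5},
    {"x": -2.5,"y": 35,"z": 3,"twist": 1.5,"jaw": 5},
    {"x": -2.5,"y": 39,"z": 3,"twist": 1.5,"jaw": 5},
  ],
)

```text
clock: 13.07
eef_pos: [0.446, 0.1497, 0.2815]
tool_rot: [0.652, -0.274, -0.374, -0.6]
ft_force: [1.3, -0.4, 0.6]
grip_width: 0.0498
```

```bash
python3 -c "
from h import *; st()"
```

```text
t 13.07 q [ 0.42   -0.2791 -0.562   0.6899 -0.1495  0.2141] p [0.446  0.1497 0.2815] w 0.0498
 x [ 0.5691  0.091  -0.8172] y [-0.8068 -0.1302 -0.5763] z [-0.1588  0.9873 -0.0007] tilt 35.2 az 9.1 F [ 1.3184 -0.3947  0.614 ] M [-0.0763  0.4528 -0.0078]
```

Request:
step_arm(
  series=[
    {"x": 0.8,"y": 1,"z": -1,"twist": 0,"jaw": 5},
    {"x": 1.5,"y": 1.7,"z": -2,"twist": 0,"jaw": 5},
    {"x": 1.5,"y": 1.7,"z": -2,"twist": 0,"jaw": 5},
  ],
)

```text
clock: 13.32
eef_pos: [0.4598, 0.1689, 0.2582]
tool_rot: [0.652, -0.275, -0.377, -0.597]
ft_force: [0.2, -0.5, 0.2]
grip_width: 0.0501
```

```bash
python3 -c "
from h import *; wsnap('b1')
im,d,P=wcloud('b1')
hsv=cv2.cvtColor(im,cv2.COLOR_RGB2HSV); m=cv2.inRange(hsv,(105,150,60),(125,255,255))
n,l,s,c=cv2.connectedComponentsWithStats(m)
for i in range(1,n):
    if s[i,4]>60: print(s[i],c[i].round(0),np.median(P[(l==i)&(d>0)],0))
"
```

```text
t 13.32 q [ 0.4543 -0.2128 -0.5756  0.6189 -0.1656  0.239 ] p [0.4598 0.1689 0.2582] w 0.0501
 x [ 0.5647  0.0923 -0.8201] y [-0.8089 -0.1352 -0.5722] z [-0.1637  0.9865 -0.0017] tilt 34.9 az 9.3 F [ 0.1911 -0.4928  0.1912] M [-0.1074  0.5726  0.0056]
[ 482   76  104   77 2461] [540. 106.] [0.4851 0.4655 0.0112]
[285 116 118   8 643] [343. 119.] [0.5058 0.2037 0.0762]
[233 147  13  74 353] [239. 180.] [0.5644 0.1018 0.1213]
[378 148  14  87 347] [384. 188.] [0.547  0.2567 0.1253]
[303 183  18  23 389] [311. 194.] [0.5143 0.1728 0.17  ]
[ 258  339  118   21 2145] [317. 348.] [0.5528 0.1836 0.2852]
[300 360  33   4  75] [316. 362.] [0.56   0.1828 0.2932]
```

View pics/b1.png

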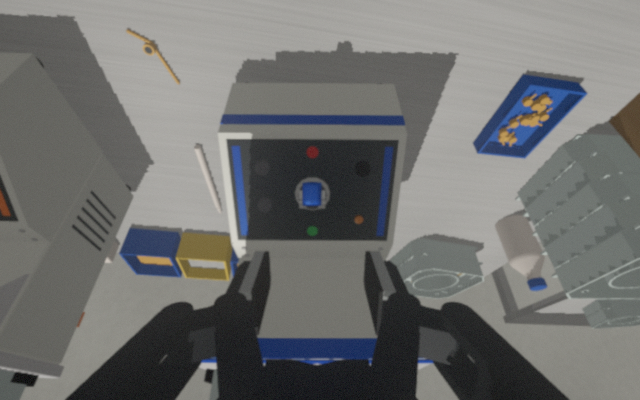

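```bash
cat >> h.py <<'E'
BLU=((105,150,60),(125,255,255)); PB=np.array([.565,.1827,.133])
E
python3 - <<'E'
from h import *
panel('b1',(248,375,145,238),*BLU,(230,250),(375,395))
endface('b1',*BLU,(295,330,175,215),9.06,PB)
E
```

```text
red 97 [0.5272 0.1747 0.1071]
plane n [-0.4938 -0.0777  0.8661] tilt 29.99 az 8.94
strip 370 [0.5692 0.1025 0.1237]
strip 347 [0.55   0.257  0.1267]
y range [-9.0341 -2.0572  5.657 ]
-6 top 39.0 n 54 trans 31.1..59.8
-2 top 42.4 n 59 trans 29.0..57.8
2 top 45.7 n 60 trans 26.7..55.7
6 top 48.7 n 63 trans 24.3..53.2
10 top 51.6 n 64 trans 21.7..50.5
14 top 54.2 n 63 trans 19.1..47.6
18 top 56.6 n 64 trans 16.4..44.4
22 top 58.7 n 63 trans 13.6..41.1
26 top 60.5 n 63 trans 10.7..37.5
30 top 62.0 n 66 trans 7.7..33.9
34 top 63.3 n 70 trans 4.8..30.0
38 top 64.3 n 75 trans 1.8..26.1
42 top 65.0 n 82 trans -1.2..22.0
46 top 65.4 n 99 trans -4.2..17.8
50 top 65.6 n 126 trans -7.2..13.5
54 top 65.6 n 138 trans -10.1..9.1
58 top 65.7 n 112 trans -13.3..4.7
62 top 65.5 n 101 trans -17.5..0.2
```

Request:
step_arm(
  series=[
    {"x": 1.5,"y": 0.1,"z": -2.5,"twist": 0,"jaw": 4},
    {"x": 3,"y": 0.3,"z": -5,"twist": 0,"jaw": 4},
    {"x": 4.7,"y": 0.5,"z": -7.5,"twist": 0,"jaw": 4},
    {"x": 6.2,"y": 0.7,"z": -9.4,"twist": 0,"jaw": 4},
    {"x": 6.2,"y": 0.7,"z": -9.4,"twist": 0,"jaw": 4},
    {"x": 6.2,"y": 0.7,"z": -9.4,"twist": 0,"jaw": 4},
  ],
)

```text
clock: 13.87
eef_pos: [0.5212, 0.1728, 0.1635]
tool_rot: [0.651, -0.277, -0.376, -0.597]
ft_force: [-0.3, 0.3, -0.8]
grip_width: 0.04
```

```bash
sed -i 's/PB=np.array.*/PB=np.array([.5653,.1809,.133])/' h.py; python3 - <<'E'
from h import *
wsnap('b2')
im,d,P=wcloud('b2')
hsv=cv2.cvtColor(im,cv2.COLOR_RGB2HSV); m=cv2.inRange(hsv,*BLU)
n,l,s,c=cv2.connectedComponentsWithStats(m)
for i in range(1,n):
    if s[i,4]>100: print(s[i],c[i].round(0),np.median(P[(l==i)&(d>0)],0))
E
```

```text
t 13.87 q [ 0.3947  0.0229 -0.6472  0.3083 -0.1352  0.1928] p [0.5212 0.1728 0.1635] w 0.04
 x [ 0.5626  0.0883 -0.822 ] y [-0.8113 -0.1323 -0.5695] z [-0.1591  0.9873 -0.0028] tilt 34.7 az 8.9 F [-0.2982  0.3338 -0.7746] M [-0.0518  0.5565 -0.0191]
[ 539   71  101  104 2501] [598. 110.] [0.4923 0.4151 0.0133]
[ 243  131  213   14 2173] [354. 138.] [0.5069 0.1966 0.0766]
[ 562  133   78   48 1476] [606. 157.] [0.5425 0.4874 0.0118]
[198 180  18  60 339] [207. 204.] [0.5501 0.1003 0.1128]
[ 411  180   30  121 1065] [424. 244.] [0.555  0.2578 0.1295]
[ 304  241   31   45 1283] [319. 263.] [0.5144 0.1729 0.1681]
```

View pics/b2.png

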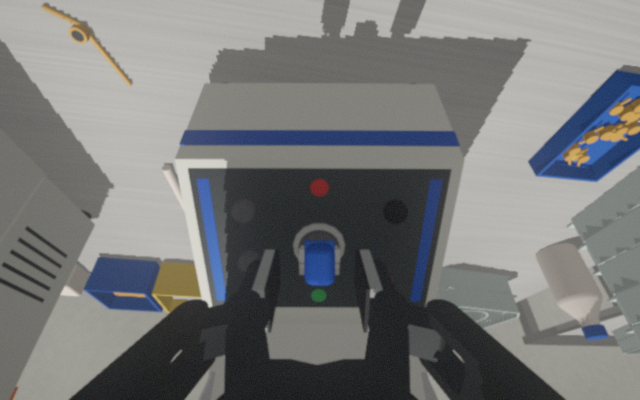

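Request:
step_arm(
  series=[
    {"x": 0.6,"y": 0.15,"z": -0.7,"twist": 0,"jaw": 4},
    {"x": 1.2,"y": 0.3,"z": -1.45,"twist": 0,"jaw": 3.5},
    {"x": 1.2,"y": 0.3,"z": -1.45,"twist": 0,"jaw": 3.5},
    {"x": 1.2,"y": 0.3,"z": -1.45,"twist": 0,"jaw": 3},
  ],
)

```text
clock: 14.25
eef_pos: [0.5337, 0.1763, 0.1506]
tool_rot: [0.652, -0.276, -0.376, -0.598]
ft_force: [0.1, 0.1, 0.1]
grip_width: 0.0296
```

```bash
python3 -c "
from h import *; wsnap('b3'); lev('b3',*BLU,(285,350,215,345),8.95,PB)"
```

```text
t 14.25 q [ 0.3906  0.0672 -0.6438  0.2642 -0.1326  0.1889] p [0.5337 0.1763 0.1506] w 0.0296
 x [ 0.5646  0.0894 -0.8205] y [-0.8098 -0.1322 -0.5716] z [-0.1596  0.9872 -0.0022] tilt 34.9 az 9.0 F [0.0503 0.0792 0.0852] M [-0.083   0.6103  0.0434]
[ 299  250   35   53 1673] radius 65.4 mm, lean 46.1
```

View pics/b3.png

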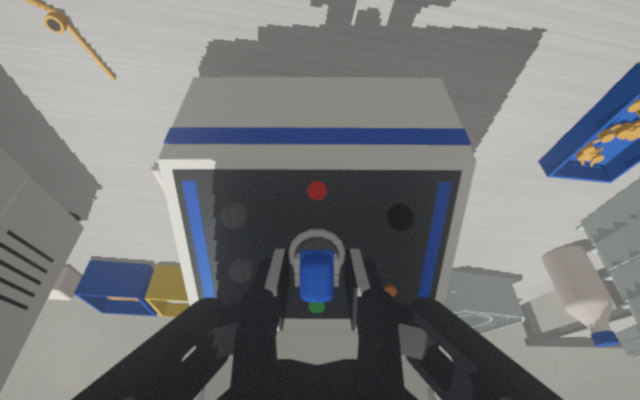

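Request:
step_arm(
  series=[
    {"x": 0,"y": 0,"z": -0.1,"twist": 0,"jaw": 2.4},
    {"x": 0,"y": 0,"z": -0.1,"twist": 0,"jaw": 2},
    {"x": 0,"y": 0,"z": -0.1,"twist": 0,"jaw": 1.2},
    {"x": 0,"y": 0,"z": -0.1,"twist": 0,"jaw": 1.2},
    {"x": 0,"y": 0,"z": -0.1,"twist": 0,"jaw": 1.2},
  ],
)

```text
clock: 14.72
eef_pos: [0.5335, 0.1762, 0.15]
tool_rot: [0.652, -0.276, -0.376, -0.598]
ft_force: [-4.2, -1.9, 3.9]
grip_width: 0.015
```

Request:
step_arm(
  series=[
    {"x": -0.2,"y": -0.03,"z": 0.15,"twist": 0,"jaw": 1.2},
    {"x": -0.4,"y": -0.06,"z": 0.3,"twist": 0,"jaw": 1.2},
    {"x": -0.5,"y": -0.08,"z": 0.38,"twist": 0,"jaw": 1.2},
    {"x": -0.55,"y": -0.09,"z": 0.4,"twist": 0,"jaw": 1.2},
    {"x": -0.55,"y": -0.09,"z": 0.4,"twist": 0,"jaw": 1.2},
  ],
)

```text
clock: 15.13
eef_pos: [0.5281, 0.1753, 0.1539]
tool_rot: [0.652, -0.276, -0.376, -0.598]
ft_force: [5.5, 0.2, -5.1]
grip_width: 0.015
```

```bash
python3 -c "
from h import *; wsnap('b4'); frc(8.95,54); lev('b4',*BLU,(285,350,215,345),8.95,PB)"
```

```text
t 15.13 q [ 0.394   0.0512 -0.6507  0.2733 -0.1349  0.1917] p [0.5281 0.1753 0.1539] w 0.015
 x [ 0.565   0.0892 -0.8203] y [-0.8096 -0.1321 -0.572 ] z [-0.1593  0.9872 -0.0024] tilt 34.9 az 9.0 F [ 5.5493  0.188  -5.0988] M [-0.0514  0.3044 -0.1048]
F out -6.8  F upslope -1.1
[ 301  251   33   53 1636] radius 71.8 mm, lean 45.7
```

Request:
step_arm(
  series=[
    {"x": 0.1,"y": 0.02,"z": 0.25,"twist": 0,"jaw": 1.2},
    {"x": 0.3,"y": 0.05,"z": 0.5,"twist": 0,"jaw": 1.2},
    {"x": 0.55,"y": 0.08,"z": 0.8,"twist": 0,"jaw": 1.2},
    {"x": 0.8,"y": 0.13,"z": 1.1,"twist": 0,"jaw": 1.2},
    {"x": 1.05,"y": 0.17,"z": 1.3,"twist": 0,"jaw": 1.2},
    {"x": 1.3,"y": 0.2,"z": 1.5,"twist": 0,"jaw": 1.2},
    {"x": 1.3,"y": 0.2,"z": 1.5,"twist": 0,"jaw": 1.2},
  ],
)

```text
clock: 15.77
eef_pos: [0.5383, 0.1767, 0.1655]
tool_rot: [0.651, -0.279, -0.378, -0.596]
ft_force: [-4.8, 0.5, -14.0]
grip_width: 0.0153
```

```bash
python3 -c "
from h import *; wsnap('b5'); frc(8.95,42); lev('b5',*BLU,(285,350,205,345),8.95,PB)
panel('b5',(230,400,150,240),*BLU,(170,215),(420,455))"
```

```text
t 15.77 q [ 0.3864  0.0554 -0.603   0.3238 -0.1295  0.185 ] p [0.5383 0.1767 0.1655] w 0.0153
 x [ 0.5586  0.0879 -0.8247] y [-0.8138 -0.1341 -0.5655] z [-0.1603  0.9871 -0.0034] tilt 34.4 az 8.9 F [ -4.7518   0.536  -13.9605] M [-0.156   3.2374  0.1334]
F out -7.9  F upslope -10.4
[ 300  242   35   57 1799] radius 71.6 mm, lean 34.1
red 270 [0.5275 0.1749 0.1074]
plane n [-0.4929 -0.0779  0.8666] tilt 29.94 az 8.98
strip 348 [0.555  0.1009 0.1156]
strip 740 [0.5354 0.2547 0.1182]
```

View pics/b5.png

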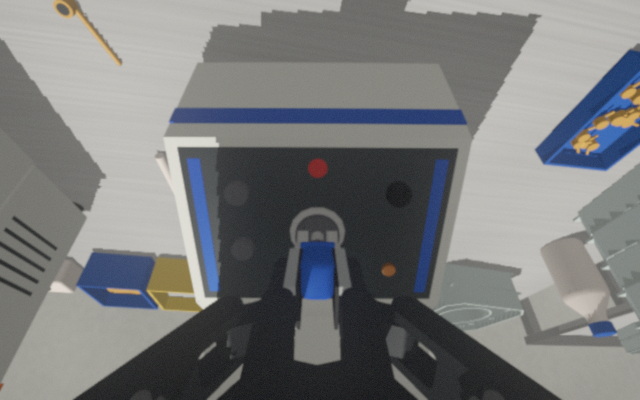

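Request:
step_arm(
  series=[
    {"x": 0.2,"y": 0.03,"z": 0.25,"twist": 0,"jaw": 1.2},
    {"x": 0.4,"y": 0.06,"z": 0.47,"twist": 0,"jaw": 1.2},
    {"x": 0.7,"y": 0.11,"z": 0.68,"twist": 0,"jaw": 1.2},
    {"x": 1,"y": 0.16,"z": 0.85,"twist": 0,"jaw": 1.2},
    {"x": 1.3,"y": 0.2,"z": 1.0,"twist": 0,"jaw": 1.2},
    {"x": 1.5,"y": 0.24,"z": 1.1,"twist": 0,"jaw": 1.2},
    {"x": 1.7,"y": 0.27,"z": 1.2,"twist": 0,"jaw": 1.2},
    {"x": 1.7,"y": 0.27,"z": 1.2,"twist": 0,"jaw": 1.2},
  ],
)

```text
clock: 16.48
eef_pos: [0.5578, 0.1798, 0.1801]
tool_rot: [0.652, -0.277, -0.376, -0.598]
ft_force: [1.2, 0.1, -11.9]
grip_width: 0.0149
```

```bash
python3 -c "
from h import *; wsnap('b6'); frc(8.95,26); lev('b6',*BLU,(285,350,205,345),8.95,PB)"
```

```text
t 16.48 q [ 0.3766  0.0705 -0.5449  0.3599 -0.1252  0.1772] p [0.5578 0.1798 0.1801] w 0.0149
 x [ 0.5634  0.0886 -0.8214] y [-0.8107 -0.1325 -0.5703] z [-0.1593  0.9872 -0.0029] tilt 34.8 az 8.9 F [  1.1668   0.141  -11.9146] M [-0.0695  2.13    0.0701]
F out -12.3  F upslope -4.2
[ 300  229   35   63 2032] radius 72.1 mm, lean 14.4
```

Request:
step_arm(
  series=[
    {"x": 0.3,"y": 0.05,"z": 0.08,"twist": 0,"jaw": 1.2},
    {"x": 0.6,"y": 0.09,"z": 0.13,"twist": 0,"jaw": 1.2},
    {"x": 0.9,"y": 0.14,"z": 0.18,"twist": 0,"jaw": 1.2},
    {"x": 0.9,"y": 0.14,"z": 0.18,"twist": 0,"jaw": 1.2},
  ],
)

```text
clock: 16.87
eef_pos: [0.5686, 0.1816, 0.1838]
tool_rot: [0.652, -0.276, -0.375, -0.599]
ft_force: [1.4, 0.7, -7.4]
grip_width: 0.0143
```

```bash
python3 -c "
from h import *; wsnap('b7'); frc(8.95,12); lev('b7',*BLU,(285,350,205,345),8.95,PB)"
```

```text
t 16.87 q [ 0.3716  0.085  -0.5205  0.3652 -0.123   0.1733] p [0.5686 0.1816 0.1838] w 0.0143
 x [ 0.5668  0.0893 -0.819 ] y [-0.8084 -0.1314 -0.5738] z [-0.1588  0.9873 -0.0023] tilt 35.0 az 8.9 F [ 1.364   0.7219 -7.4073] M [-0.061   1.7503  0.0603]
F out -7.7  F upslope -0.1
[ 299  225   36   64 2088] radius 71.8 mm, lean 6.5
```

View pics/b7.png

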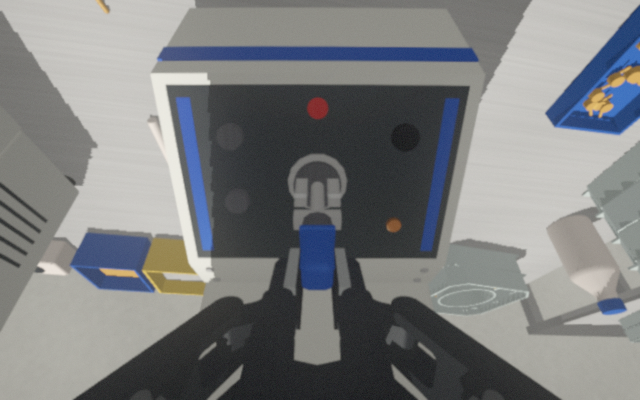

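Request:
step_arm(
  series=[
    {"x": 0.3,"y": 0.05,"z": 0.05,"twist": 0,"jaw": 1.2},
    {"x": 0.55,"y": 0.09,"z": 0.07,"twist": 0,"jaw": 1.2},
    {"x": 0.55,"y": 0.09,"z": 0.07,"twist": 0,"jaw": 1.2},
  ],
)

```text
clock: 17.17
eef_pos: [0.5748, 0.1825, 0.1851]
tool_rot: [0.652, -0.275, -0.374, -0.599]
ft_force: [-0.6, 0.1, -7.4]
grip_width: 0.0144
```

```bash
python3 -c "
from h import *; wsnap('b8'); frc(8.95,6); lev('b8',*BLU,(285,350,205,345),8.95,PB)"
```

```text
t 17.17 q [ 0.3687  0.0948 -0.5065  0.3677 -0.1219  0.1709] p [0.5748 0.1825 0.1851] w 0.0144
 x [ 0.568   0.0891 -0.8182] y [-0.8076 -0.131  -0.575 ] z [-0.1585  0.9874 -0.0025] tilt 35.1 az 8.9 F [-0.6261  0.1151 -7.3576] M [-0.2652  1.7679  0.1126]
F out -7.8  F upslope 0.2
[ 299  223   37   64 2075] radius 71.5 mm, lean 1.6
```

Request:
step_arm(
  series=[
    {"x": 0.15,"y": 0.02,"z": 0.02,"twist": 0,"jaw": 1.2},
    {"x": 0.3,"y": 0.05,"z": 0.02,"twist": 0,"jaw": 1.2},
    {"x": 0.3,"y": 0.05,"z": 0.02,"twist": 0,"jaw": 1.2},
  ],
)

```text
clock: 17.47
eef_pos: [0.5769, 0.1829, 0.1844]
tool_rot: [0.652, -0.276, -0.375, -0.598]
ft_force: [-3.0, 0.5, -8.2]
grip_width: 0.0149
```

```bash
python3 -c "
from h import *; wsnap('b9'); frc(8.95,6); lev('b9',*BLU,(285,350,205,345),8.95,PB)"
```

```text
t 17.47 q [ 0.3674  0.1004 -0.5008  0.3698 -0.1207  0.1699] p [0.5769 0.1829 0.1844] w 0.0149
 x [ 0.5663  0.0889 -0.8194] y [-0.8088 -0.1315 -0.5732] z [-0.1587  0.9873 -0.0025] tilt 35.0 az 8.9 F [-2.9758  0.4663 -8.1677] M [-0.1604  2.3428  0.0701]
F out -7.5  F upslope -4.1
[ 299  223   37   63 2083] radius 70.5 mm, lean -0.0
```

Request:
step_arm(
  series=[
    {"x": 0,"y": 0,"z": -0.15,"twist": 0,"jaw": 1.3},
    {"x": 0,"y": 0,"z": -0.2,"twist": 0,"jaw": 2},
    {"x": 0,"y": 0,"z": -0.2,"twist": 0,"jaw": 3},
    {"x": 0,"y": 0,"z": -0.2,"twist": 0,"jaw": 3.8},
    {"x": 0,"y": 0,"z": -0.2,"twist": 0,"jaw": 3.8},
  ],
)

```text
clock: 17.93
eef_pos: [0.5793, 0.1835, 0.1856]
tool_rot: [0.653, -0.274, -0.373, -0.6]
ft_force: [0.4, -0.1, -0.1]
grip_width: 0.0384
```

```bash
python3 -c "
from h import *; wsnap('b10'); frc(8.95,6); lev('b10',*BLU,(285,350,205,345),8.95,PB)"
```

```text
t 17.93 q [ 0.3673  0.1012 -0.5009  0.362  -0.1213  0.1698] p [0.5793 0.1835 0.1856] w 0.0384
 x [ 0.5717  0.0903 -0.8155] y [-0.8051 -0.13   -0.5788] z [-0.1583  0.9874 -0.0016] tilt 35.4 az 9.0 F [ 0.3573 -0.1209 -0.0707] M [-0.0625  0.5826 -0.0583]
F out -0.5  F upslope -0.3
[ 299  209   36   62 1954] radius 64.7 mm, lean 0.7
```

View pics/b10.png

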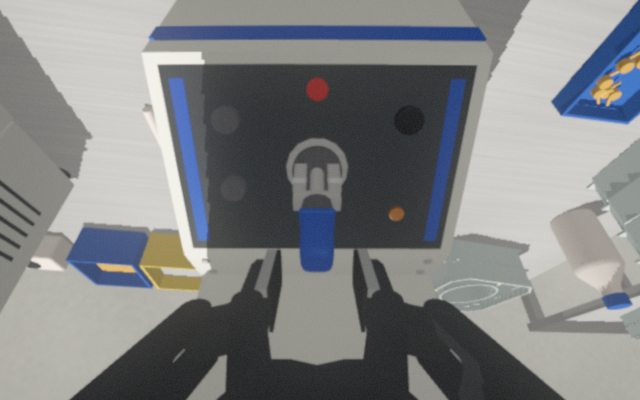

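Request:
step_arm(
  series=[
    {"x": -1.2,"y": -0.2,"z": 1.7,"twist": 0,"jaw": 4},
    {"x": -2.6,"y": -0.4,"z": 3.6,"twist": 0,"jaw": 4.5},
    {"x": -4.6,"y": -0.7,"z": 6.2,"twist": 0,"jaw": 5},
    {"x": -6.8,"y": -1.1,"z": 8.8,"twist": 0,"jaw": 5},
    {"x": -9,"y": -1.4,"z": 11,"twist": 0,"jaw": 5},
    {"x": -9,"y": -1.4,"z": 11,"twist": 0,"jaw": 5},
  ],
)

```text
clock: 18.48
eef_pos: [0.4891, 0.17, 0.3024]
tool_rot: [0.653, -0.27, -0.371, -0.603]
ft_force: [-0.3, -0.1, 0.1]
grip_width: 0.0502
```

```bash
python3 - <<'E'
from h import *
wsnap('b11')
im,d,P=wcloud('b11')
hsv=cv2.cvtColor(im,cv2.COLOR_RGB2HSV); m=cv2.inRange(hsv,*BLU)
n,l,s,c=cv2.connectedComponentsWithStats(m)
for i in range(1,n):
    if s[i,4]>60: print(s[i],c[i].round(0),np.median(P[(l==i)&(d>0)],0))
E
```

```text
t 18.48 q [ 0.4242 -0.1929 -0.4547  0.6984 -0.1534  0.2166] p [0.4891 0.17   0.3024] w 0.0502
 x [ 0.5792  0.094  -0.8097] y [-0.7995 -0.1281 -0.5868] z [-0.1589  0.9873  0.001 ] tilt 35.9 az 9.2 F [-0.2785 -0.1288  0.1485] M [-0.1125  0.526  -0.0067]
[ 481   26  108   90 3389] [537.  64.] [0.4954 0.4612 0.0102]
[277  63 130   7 644] [348.  66.] [0.5049 0.2075 0.0775]
[237  93  14  93 494] [244. 137.] [0.5735 0.1035 0.1265]
[382  92  14  82 396] [388. 127.] [0.5389 0.2556 0.1197]
[307 160  18  31 475] [316. 174.] [0.5514 0.179  0.1892]
[208 269  24  14 119] [221. 278.] [0.5642 0.1096 0.2882]
[271 268  93  15 949] [317. 275.] [0.5534 0.181  0.2853]
[399 268  48  15 389] [420. 276.] [0.5413 0.2567 0.2862]
[186 287  42   6 199] [207. 289.] [0.5762 0.0983 0.2928]
[269 287  97   5 438] [317. 289.] [0.562  0.1817 0.2932]
[407 287  39   5 184] [425. 289.] [0.5497 0.2642 0.2927]
```

View pics/b11.png

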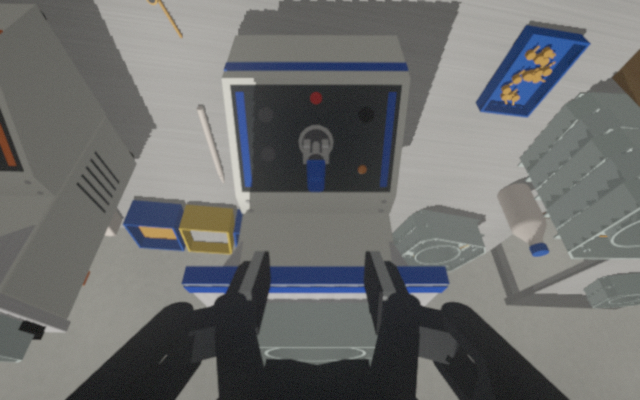

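```bash
python3 - <<'E'
from h import *
print('blue now');endface('b11',*BLU,(300,332,155,198),8.95,PB)
panel('b11',(250,375,95,150),*BLU,(234,254),(378,398))
snap('top','t9')
print('orange start');endface('w1',*ORG,(300,332,155,198),6.62,PO)
E
```

```text
blue now
y range [-7.1149  0.4659  7.216 ]
-6 top 64.0 n 59 trans 9.2..22.2
-2 top 64.6 n 80 trans 4.8..18.3
2 top 65.0 n 99 trans 0.4..14.3
6 top 65.2 n 104 trans -4.0..10.9
10 top 65.3 n 99 trans -8.5..8.0
14 top 65.1 n 88 trans -12.8..5.1
18 top 64.8 n 79 trans -17.1..2.2
22 top 64.2 n 71 trans -21.2..-0.7
26 top 63.2 n 68 trans -25.4..-3.6
30 top 62.0 n 65 trans -29.4..-6.6
34 top 60.5 n 64 trans -33.4..-9.5
38 top 58.7 n 61 trans -37.1..-12.4
42 top 56.7 n 60 trans -40.7..-15.2
46 top 54.4 n 56 trans -44.0..-18.0
50 top 51.9 n 57 trans -47.2..-20.6
54 top 49.2 n 57 trans -50.1..-23.0
58 top 46.2 n 57 trans -52.8..-25.4
62 top 43.1 n 54 trans -55.3..-27.6
red 86 [0.5278 0.1752 0.1077]
plane n [-0.4948 -0.0777  0.8655] tilt 30.06 az 8.93
strip 307 [0.5609 0.1014 0.1189]
strip 305 [0.5347 0.2547 0.1177]
orange start
y range [-7.7924 -0.1708  7.6132]
-6 top 64.6 n 57 trans 5.8..21.8
-2 top 65.0 n 77 trans 1.6..17.7
2 top 65.1 n 92 trans -2.8..13.9
6 top 65.4 n 90 trans -7.0..10.6
10 top 65.4 n 81 trans -11.2..7.7
14 top 65.1 n 70 trans -15.6..4.9
18 top 64.7 n 62 trans -20.0..2.0
22 top 63.9 n 59 trans -24.2..-0.9
26 top 63.0 n 54 trans -28.4..-3.8
30 top 62.0 n 38 trans -32.4..-6.7
34 top 60.5 n 38 trans -36.2..-9.7
38 top 58.6 n 42 trans -39.9..-12.3
42 top 56.5 n 45 trans -43.4..-14.7
46 top 54.2 n 45 trans -46.6..-17.3
50 top 51.6 n 45 trans -49.6..-19.9
54 top 48.8 n 43 trans -52.4..-22.4
58 top 45.9 n 40 trans -54.9..-24.7
62 top 42.8 n 37 trans -57.2..-27.0
```

View pics/t9.png

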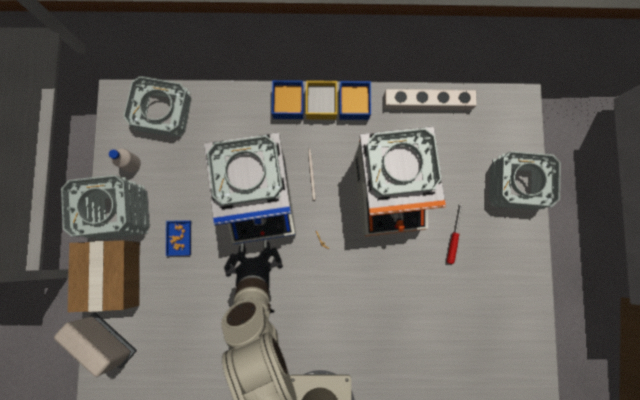

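Request:
step_arm(
  series=[
    {"x": -3,"y": -0.4,"z": 2,"twist": 0,"jaw": 5},
    {"x": -6,"y": -0.8,"z": 4,"twist": 0,"jaw": 5},
    {"x": -8,"y": -1,"z": 6,"twist": 0,"jaw": 5},
    {"x": -8,"y": -1,"z": 6,"twist": 0,"jaw": 5},
    {"x": -8,"y": -1,"z": 6,"twist": 0,"jaw": 5},
  ],
)

```text
clock: 19.0
eef_pos: [0.4101, 0.1604, 0.3586]
tool_rot: [0.653, -0.271, -0.372, -0.602]
ft_force: [0.0, -0.6, -0.4]
grip_width: 0.05
```

```bash
python3 - <<'E'
from h import *
st()
im0,_,P0=cloud('top','t0'); im,_,P=cloud('top','t9')
for nm,b in(('or',(350,450,120,235)),('bl',(200,300,120,222))):
    for Q in(P0,P):
        s=Q[b[2]:b[3],b[0]:b[1]].reshape(-1,3); t=s[(s[:,2]>.28)&(s[:,2]<.34)]; print(nm,cv2.minAreaRect((t[:,:2]*1000).astype(np.float32)))
print(bot.job_done())
E
```

```text
t 19.0 q [ 0.512  -0.3704 -0.4205  0.9262 -0.2025  0.2898] p [0.4101 0.1604 0.3586] w 0.05
 x [ 0.5768  0.0934 -0.8115] y [-0.8012 -0.1292 -0.5843] z [-0.1594  0.9872  0.0003] tilt 35.8 az 9.2 F [ 0.0119 -0.5988 -0.3829] M [-0.0852  0.5682  0.0362]
or ((685.7954711914062, -211.45562744140625), (220.0169677734375, 201.5337677001953), 6.649817943572998)
or ((685.5465087890625, -211.3285675048828), (219.5193634033203, 201.01194763183594), 6.801812171936035)
bl ((661.7112426757812, 198.10787963867188), (219.58883666992188, 200.57870483398438), 9.063507080078125)
bl ((661.8297119140625, 197.90676879882812), (219.7029571533203, 201.03988647460938), 8.738430976867676)
the job is handed in; nothing more can be done
None
```

I switched the orange tester's lever off and, only then, the blue tester's lever on. For each I pulled the grip out, swung the lever over its centre to its stop and let the grip spring home. The job was handed in at about 19 s; it reported no verdict.

- **Tilt:** The moves have no tilt command. I got the hand tilted about 32° by raising it repeatedly past the limit of joint 4. The tilt drifted to about 35° during the swings.
- **Orange lever:** After I let go, the wrist camera showed it leaning 54–56° from vertical (its off end is 54°). The grip was home to within about 0.5 mm. I checked this after backing off, but did not look at that lever up close again at the end.
- **Blue lever:** Its grip matched the orange grip's measured start position at ON to about 0.3 mm at the front edge, and was home. A finer reading of the visible edges was unreliable, because a view bias of about 5° had to be calibrated out.
- **Testers:** Their outlines in the top view stayed within about 0.3 mm and 0.3° of the start, which is measurement noise. The housings and loose items look unmoved in the top view.
- **Forces:** The readings taken after each swing move never went above about 18 N. At hand-in the gripper was clear of everything, with the force near zero.

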